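Set the painted tiles on the lit display plinth

ROBOT

A 6-joint arm with a two-finger parallel gripper is mounted at the origin on the work surface. World frame = base frame: x ahead of the robot, y to its left, z up, the work surface at z = 0. Lengths are in m, angles in rad, forces in N, time in s.
With the tool pointing down it reaches from about 0.35 to 0.775 m from the base axis. Payload 7.3 kg.
Tool frame: the origin (TCP) lies at the very end of the fingers, on their centre line; the grasp point (between the pads) lies 19 mm behind it (robot.pinch_z is the distance from the TCP to the grasp point, in m); z points along the fingers, y is the line along which they close (so a half turn about z gives the same grasp; the last joint's range is limited). The gripper opens to 92 mm and grips with 3 to 60 N. Pads are 19 mm wide; open, the fingers measure 130 mm over their backs; the gripper's body (75 mm by 190 mm) begins 47 mm behind the grasp point.
Start: joints at [-1.345, 0.342, 1.524, -0, 1.275, -0.146], TCP at [0.191, -0.489, 0.202] pointing down, gripper open.
Joint ranges: [-2.53, 2.53], [-0.77, 2.02], [0.04, 2.7], [-1, 4.14], [0.28, 2.66], [-3.11, 3.11]. Speed limits (rad/s): [2.57, 2.57, 3.14, 3.14, 3.14, 3.14].

INTERFACE

Orientations are given as [roll, pitch, yaw] about the fixed x, y, z axes, in that order (R = Rz(yaw) Ry(pitch) Rx(roll)).
In Python, from cell import robot gives the robot as it stands.
- The arm moves only by the tool move_arm, never from a script. Its argument "motion" is a list of rows, each a list of 6 numbers: the shift along the tool's x, y, z in units of 0.1 m (1.0 is 0.1 m), then the turn, a rotation vector about the tool's x, y, z in units of pi rad (1.0 is pi rad). In form: [[dx, dy, dz, rx, ry, rz], ...]. A call has 1 to 12 rows; each row is the pose to reach, as a shift and turn from the pose commanded when the call began, along the tool's axes at that moment, turning the shorter way round; what a row does not reach only later rows make up. A row lasts 1/8 s, in which the tool goes at most 62.5 mm and 10.7 degrees, less where a joint would pass 70% of its speed; a pose out of reach is approached as far as the arm can. A call with a number of a shift or a turn outside -1 to 1 is refused whole. A call with a gripper value outside its range is refused whole. "fingers" is the opening, from -1 (shut) to 1 (fully open), set as the call begins (left out, the last holds). The fingers move at their own pace and stop on an object; "newtons" is the grip in N (left out, the last holds). Time passes only in rows, so rows that repeat a pose let the fingers close. It gives the time, the measured TCP pose, the force, the opening and the grip force at its end, in the units of the state.
- robot.observe(): the state, without advancing time (a new reading comes with each control period).
- robot.read_camera(name): name is "scene" or "top"; returns a dict with "image" (400x640x3 uint8, red, green, blue), "range_z" (400x640 float32, m along the optical axis (not along the pixel's ray), 0 where there is no reading), "vfov" (degrees; the focal length in pixels is half the picture's height over the tangent of half this angle, whatever the lens; pixels are square), "cx", "cy" (the principal point, pixels), "k1" (the pictures are not rectified: a ray, as slopes to the right and down, at radius r is drawn at 1 + k1 r^2 times it, then the intrinsics apply), "extrinsics" (4x4, takes a point from camera to world coordinates). Camera axes: x right, y up, looking along -z (the intrinsics and any distortion apply to the point x, -y, -z); pixel columns grow to the right and rows downward; lengths in m; the calibration is good to about 2 mm. A picture is of the moment at which its call begins.
- robot.hand_in(): hands the job in; it is judged then, once.
The state is a dict: "time": time; "qpos": joint angles; "qvel": joint speeds; "joint_efforts": joint torques, N m; "tool_pos": TCP position; "tool_rot": TCP orientation; "contact_force": force on the tool from outside, world axes, zero at the start; "torque": the same for the moment, N m; "opening": finger opening in m; "grip_force": force on a finger pad.
Only numpy, scipy, OpenCV 4.12 (cv2) and the standard library are available. Lean on these libraries where they do the work, as an engineer would, in place of code of your own. Each camera call takes 0.05 s, during which the arm holds its last target. There are 200 camera calls.

TASK

Clear the tea scoop off the display plinth and lay it flat in its red tray, and set every painted tile on the plinth, each in a bay of its own, painted face up, centred between the brass stops and square to them; tiles lying cork side up must be turned over (the bamboo board with the back rail is there to tip them up against). When all are set, press the plinth's yellow light button fully down, leaving the tiles and scoop as set and the tin, cup and remote control where they stand.

Things in the scene. Friction and masses are not known exactly. Their poses are not given: they have to be found in the camera images.
- plinth: dark wooden display plinth, fixed: 150 mm (its x) by 430 mm (its y), 20 mm high, origin at the centre of its underside, z up. Three bays in a row along its y, at y = +147.5, +22.5 and -102.5 mm, each marked by a white inlay 112 x 80 mm. Brass stops stand 7 mm above the plate; side stops 6 mm thick, 100 mm long, centred at y = +210, +85, -40 and -165 mm
- bay_1 (a point): centre of bay 1, on the plate's top surface (20 mm above the shelf); axes as the plinth's. Its two brass end stops, 50 mm wide, have inner faces at x = +-60 mm from it. A tile lies in the bay with its length along x (either way round), with 12 mm to each end stop and about 27 mm to each side stop
- bay_2 (a point): centre of bay 2, on the plate's top surface (20 mm above the shelf); axes as the plinth's. Its two brass end stops, 50 mm wide, have inner faces at x = +-60 mm from it. A tile lies in the bay with its length along x (either way round), with 12 mm to each end stop and about 27 mm to each side stop
- bay_3 (a point): centre of bay 3, on the plate's top surface (20 mm above the shelf); axes as the plinth's. Its two brass end stops, 50 mm wide, have inner faces at x = +-60 mm from it. A tile lies in the bay with its length along x (either way round), with 12 mm to each end stop and about 27 mm to each side stop
- light (a joint): travel of the plinth's light button: 0 = up, 0.006 m = fully down; springs back, 4 N when fully down
- light_top (a point): centre of the top of the yellow light button (28 mm across, in a brass housing), at the plinth's -y end, 192 mm from its centre; press straight down
- board: bamboo tea board, fixed: 160 mm (its x) by 130 mm (its y), 10 mm thick, origin at the centre of its underside, z up; along its whole far (+x) edge stands a rail 14 mm thick, its top 50 mm above the board's top surface (60 mm above the shelf). A tile stood on its 64 mm edge 20 to 30 mm in front of the rail leans safely on the rail's top edge, its upper part clear above it
- rail_foot (a point): middle of the foot of the rail's near face, on the board's top surface (10 mm above the shelf); x points into the rail, y along it, z up
- tile_a_mid (a point): a porcelain tile, 96 x 64 x 10 mm, about 140 g (one of up to four; may be absent): one broad side glossy white with blue border and diamond (painted face), the other brown cork. Point: its centre, 5 mm from each broad side; x along the 96 mm length, y along the 64 mm width, z out of the painted face (z up = painted face up). Starts painted face down
- tile_b_mid (a point): a porcelain tile, 96 x 64 x 10 mm, about 140 g (one of up to four; may be absent): one broad side glossy white with blue border and diamond (painted face), the other brown cork. Point: its centre, 5 mm from each broad side; x along the 96 mm length, y along the 64 mm width, z out of the painted face (z up = painted face up). Starts painted face down
- tile_c_mid (a point): a porcelain tile, 96 x 64 x 10 mm, about 140 g (one of up to four; may be absent): one broad side glossy white with blue border and diamond (painted face), the other brown cork. Point: its centre, 5 mm from each broad side; x along the 96 mm length, y along the 64 mm width, z out of the painted face (z up = painted face up). Starts painted face down
- tile_d_mid (a point): a porcelain tile, 96 x 64 x 10 mm, about 140 g (one of up to four; may be absent): one broad side glossy white with blue border and diamond (painted face), the other brown cork. Point: its centre, 5 mm from each broad side; x along the 96 mm length, y along the 64 mm width, z out of the painted face (z up = painted face up). Starts painted face up
- scoop_mid (a point): bamboo tea scoop 180 mm long, 35 g, near its balance point and half-way up its 14 mm wide, 8 mm thick handle; x runs along it to the 60 mm long, 30 mm wide head, whose end lies 85 mm from this point; the handle's end lies 95 mm the other way; z up. Starts lying across two side stops of the plinth, its underside 27 mm above the shelf
- tray_in (a point): red lacquer tray, fixed, 90 mm (its x) by 226 mm (its y), 22 mm high, walls and floor 5 mm; the point is the centre of its inner floor (5 mm above the shelf). The scoop lies along its y, either way round
- tin_mid (a point): round maroon tin with screw lid, bystander: 90 mm across, 88 mm high; point at its centre
- cup_mid (a point): blue tea cup, bystander: 72 mm across, 55 mm high; point at its centre
- remote_mid (a point): black remote control, bystander: 46 x 170 x 18 mm, length along its y; point at its centre

How it is judged:
By the outcome, as a careful person would: the job done as asked, in the order asked, and still so for the second after the job is handed in, with the robot touching nothing.
Of tile_b, tile_c, tile_d only 1 to 2 are there at a start; the rules pass over those that are not, and their reading is None.
At some moment in a run one of tile_a, tile_b, tile_c, tile_d may be knocked a few centimetres aside while the robot is not near it.
It also fails if it takes over 210 s, if anything falls off the work surface, if the arm or the gripper's body presses on something with over 40 N, if the wrist force passes 120 N, or if a joint passes its speed limit or range.

## Working session

There is one attempt and no reset: what is moved stays moved. The work goes in short steps, Python scripts to look and compute and a tool call to move; the robot and the scene stay as the last step left them, time stands still between calls to the robot, and variables do not carry over. Pictures are saved under pics/ and viewed, at most 14 in all, crops included, and the job is handed in when it is done.

Besides the shell and the picture viewer there is one more tool, called after ">>>" as a command line: name --pt "numbers of a row" for each row, then --argument value for the rest. move_arm: Moves the arm, as the interface text tells. Shifts and turns lie within -1 to 1; 1 stands for 0.1 m of shift or pi rad of turn. Its arguments: {"type":"object","properties":{"motion":{"type":"array"},"fingers":{"type":"number"},"newtons":{"type":"number"}},"required":["motion"]}

```bash
ls; mkdir -p pics; cat > h.py <<'E'
import numpy as np, cv2
from scipy.spatial.transform import Rotation as R
from cell import robot
def cam(n):
    c=robot.read_camera(n); h,w=c['image'].shape[:2]
    f=h/2/np.tan(np.radians(c['vfov'])/2)
    c['K']=np.array([[f,0,c['cx']],[0,f,c['cy']],[0,0,1.]]); c['D']=np.array([c['k1'],0,0,0.]); return c
def rays(c,px):
    u=cv2.undistortPoints(np.array(px,float).reshape(-1,1,2),c['K'],c['D'])[:,0]
    return np.c_[u[:,0],-u[:,1],-np.ones(len(u))]
def onplane(c,px,z):
    d=rays(c,px)@c['extrinsics'][:3,:3].T; o=c['extrinsics'][:3,3]
    return o+d*((z-o[2])/d[:,2])[:,None]
def cloud(c):
    h,w=c['range_z'].shape; g=np.mgrid[0:h,0:w]; px=np.c_[g[1].ravel(),g[0].ravel()]
    p=rays(c,px)*c['range_z'].reshape(-1,1)
    P=(p@c['extrinsics'][:3,:3].T+c['extrinsics'][:3,3]); P[c['range_z'].ravel()==0]=np.nan
    return P.reshape(h,w,3)
def save(c,n): cv2.imwrite('pics/'+n,c['image'][:,:,::-1])
def st():
    s=robot.observe(); print({k:np.round(s[k],4).tolist() for k in ('time','tool_pos','tool_rot','contact_force','opening','grip_force','qpos')})
E
python3 - <<'E'
from h import *
for n in('top','scene'):
    c=cam(n); save(c,n+'0.png'); print(n,c['extrinsics'].round(3).tolist(),c['vfov'],c['cx'],c['cy'],c['k1'])
st()
print(robot.pinch_z)
E
```

```text
pics
top [[-0.029, 0.998, -0.064, 0.484], [-1.0, -0.029, 0.004, -0.039], [0.002, 0.064, 0.998, 1.055], [0.0, 0.0, 0.0, 1.0]] 52.487264612350316 321.6002382835919 199.71808353581378 -0.0279626444186564
scene [[0.869, -0.389, 0.307, 0.996], [0.495, 0.69, -0.528, -0.75], [-0.006, 0.611, 0.792, 1.157], [0.0, 0.0, 0.0, 1.0]] 43.20947051097061 316.70738941139746 195.5432965114386 0.05682297593084062
{'time': 0.1, 'tool_pos': [0.1907, -0.4887, 0.2011], 'tool_rot': [-3.1402, -0.0002, 0.3718], 'contact_force': [0.9867, 0.4519, -0.3234], 'opening': 0.0919, 'grip_force': 0.0, 'qpos': [-1.345, 0.3427, 1.5249, 0.0, 1.2754, -0.146]}
0.0188
```

View pics/top0.png

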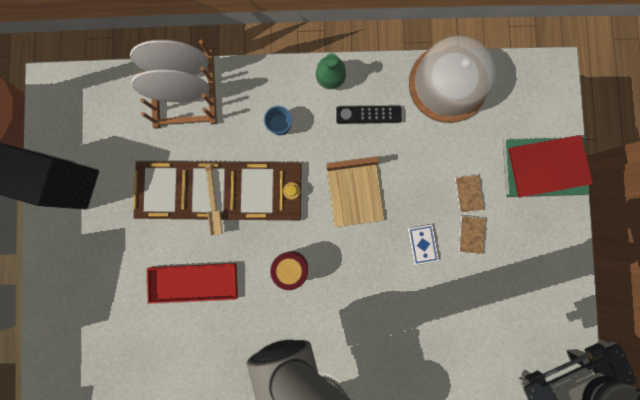

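View pics/scene0.png

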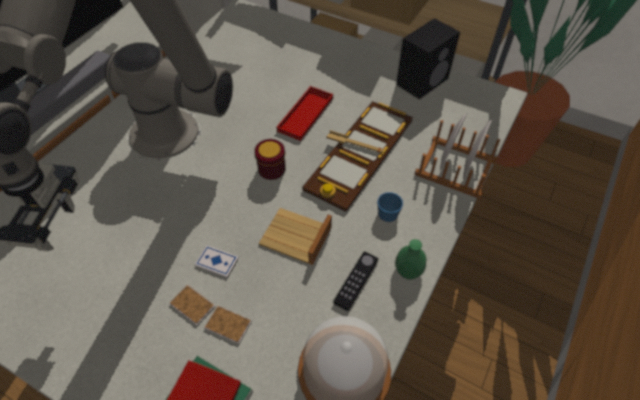

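The top view shows the plinth at (218,190) with the scoop across it at (212,200), the tray at (192,282) and the board at (356,195) with its rail on the far side. There are two cork-up tiles at (470,193) and (472,234) and a painted one at (423,244). The tin is at (289,270), the cup at (278,120) and the remote at (368,115).

```bash
cat >> h.py <<'E'
def rect(c,mask,z,box=None,amin=60):
    m=mask.astype(np.uint8)
    if box: b=np.zeros_like(m); b[box[1]:box[3],box[0]:box[2]]=1; m=m*b
    out=[]
    for k in cv2.findContours(m,cv2.RETR_EXTERNAL,cv2.CHAIN_APPROX_NONE)[0]:
        if cv2.contourArea(k)<amin: continue
        p=onplane(c,k[:,0],z)
        (cx,cy),(w,h),a=cv2.minAreaRect((p[:,:2]*1000).astype(np.float32))
        if w<h: w,h,a=h,w,a+90
        a=(a+90)%180-90
        out.append((cx,cy,w,h,a))   # mm, long-axis angle deg from world x
    return out
def show(t,r): print(t,*[np.round(x,1).tolist() for x in r])
def masks(c):
    hsv=cv2.cvtColor(c['image'],cv2.COLOR_RGB2HSV).astype(int); H,S,V=hsv[...,0],hsv[...,1],hsv[...,2]
    return H,S,V
E
python3 - <<'E'
from h import *
c=cam('top'); H,S,V=masks(c); P=cloud(c); Z=P[...,2]
for n,(u,v) in dict(shelf=(380,300),cork1=(470,193),cork2=(472,234),white=(423,244),board=(356,195),inlay=(160,190),tray=(192,282),tin=(289,270),scoop=(213,205),head=(215,220),rail=(355,163),button=(291,190)).items(): print(n,P[v,u].round(4),H[v,u],S[v,u],V[v,u])
brown=(H<20)&(S>70)
show('cork',rect(c,brown,.01,(445,165,500,265)))
show('white',rect(c,cv2.morphologyEx(((V>165)&(S<60)|(H>95)&(S>80)).astype(np.uint8),cv2.MORPH_CLOSE,np.ones((5,5))),.01,(400,215,445,272)))
show('tray',rect(c,(S>150)&((H<8)|(H>172))&(V>70),.022,(140,255,245,310)))
show('plinth',rect(c,cv2.morphologyEx(((S>90)|(V>170)).astype(np.uint8),cv2.MORPH_CLOSE,np.ones((5,5))),.02,(125,155,310,225)))
show('inlay',rect(c,(V>150)&(S<60),.02,(130,160,300,220)))
show('board',rect(c,(S>90)&(H<30),.01,(325,150,395,235)))
sc=(S>80)&(H>12)&(H<28)&(V>110)
show('scoop',rect(c,sc,.033,(195,160,230,240)))
show('button',rect(c,(S>150)&(H>18)&(H<32)&(V>120),.03,(280,175,302,205),30))
# rail top by height
r=(Z>.045)&(Z<.075); show('rail',rect(c,r,.06,(320,148,400,175),20))
print(np.nanpercentile(Z[155:170,330:385],[50,80,90]))
for n in('scene',):
    s=cam(n); Hs,Ss,Vs=masks(s)
    show('s cork',rect(s,(Hs<20)&(Ss>70),.01,(160,275,260,350)))
    show('s white',rect(s,cv2.morphologyEx(((Vs>165)&(Ss<60)|(Hs>95)&(Ss>80)).astype(np.uint8),cv2.MORPH_CLOSE,np.ones((5,5))),.01,(185,235,245,285)))
    show('s inlay',rect(s,(Vs>150)&(Ss<60),.02,(300,100,415,200)))
    show('s tray',rect(s,(Ss>150)&((Hs<8)|(Hs>172)),.022,(270,80,340,145)))
E
python3 -c "
import cv2
a=cv2.imread('pics/top0.png');cv2.imwrite('pics/c.png',cv2.resize(a[145:260,125:400],None,fx=2.9,fy=2.9,interpolation=3))"
```

```text
shelf [ 0.289  -0.1852  0.0015] 26 21 99
cork1 [ 0.5567 -0.4279  0.0111] 15 118 151
cork2 [ 0.4509 -0.4266  0.0137] 16 121 150
white [ 0.4291 -0.2998  0.0106] 106 160 123
board [ 0.5601 -0.132   0.0119] 17 114 170
inlay [0.5871 0.3708 0.0212] 30 18 183
tray [ 0.3483  0.2979 -0.001 ] 1 191 156
tin [0.3817 0.0391 0.0897] 19 151 186
scoop [0.5437 0.231  0.0355] 19 108 177
head [0.5059 0.2272 0.0324] 19 106 190
rail [ 0.6358 -0.1279  0.0611] 13 143 141
button [0.5753 0.0331 0.0418] 24 178 192
cork [449.5, -428.4, 91.9, 60.2, -6.7] [556.8, -426.8, 91.0, 60.1, 5.0]
white [432.0, -297.8, 144.4, 114.0, -2.3]
tray [349.4, 291.6, 225.3, 88.1, -88.9]
plinth [584.7, 224.6, 472.6, 178.0, 88.4]
inlay [580.0, 123.0, 108.0, 79.2, -1.7] [585.3, 215.3, 103.1, 12.9, -0.7] [584.2, 264.7, 108.1, 46.5, -1.7] [590.0, 372.7, 108.4, 79.7, -1.8]
board [570.4, -133.0, 164.7, 136.2, 5.9]
scoop [561.6, 240.2, 182.8, 48.5, 2.8]
button [574.0, 36.2, 34.3, 31.3, 14.3]
rail [638.1, -121.9, 128.8, 16.1, -84.1]
[0.01277725 0.06001191 0.06132067]
s cork [556.5, -425.6, 91.6, 60.2, 5.3] [450.1, -427.2, 91.8, 60.1, -6.9]
s white [428.2, -297.9, 73.2, 40.9, 7.8]
s inlay [578.8, 125.5, 106.9, 73.4, -2.3] [584.0, 275.5, 106.7, 32.0, 4.2] [589.4, 376.0, 107.7, 73.3, -2.5] [457.5, 351.1, 101.8, 77.0, -78.9]
s tray [353.5, 286.3, 233.5, 91.7, -88.8]
```

View pics/c.png

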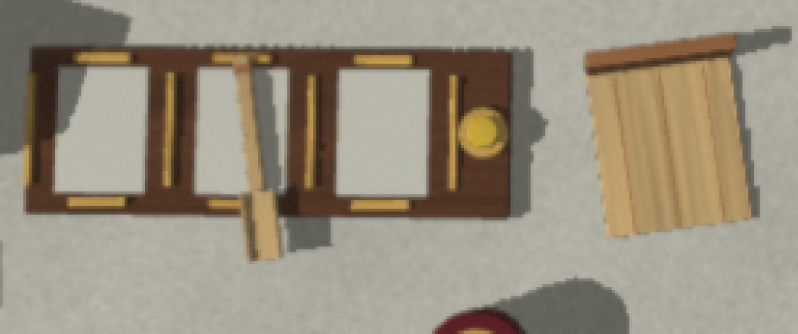

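```bash
cat >> h.py <<'E'
def plan(pos,yaw=None,rot=None,cmd=None):
    s=robot.observe(); p=np.array(s['tool_pos']); Rt=R.from_euler('xyz',s['tool_rot'])
    d=Rt.inv().apply(np.array(pos)-p)*10
    out=[d.round(3).tolist()]
    if yaw is not None: rot=R.from_euler('xyz',[np.pi,0,np.radians(yaw)])
    if rot is not None: out.append(((Rt.inv()*rot).as_rotvec()/np.pi).round(4).tolist())
    print('shift',*out)
E
python3 - <<'E'
from h import *
c=cam('top'); H,S,V=masks(c)
ctr=[]
for v in range(172,205):
    u=[x for x in range(200,226) if S[v,x]>85 and V[v,x]>125 and 12<H[v,x]<28]
    if len(u)>2: ctr.append((np.mean(u),v))
p=onplane(c,ctr,.035)[:,:2]
vx,vy,x0,y0=cv2.fitLine(p.astype(np.float32),cv2.DIST_HUBER,0,.01,.01).ravel(); print('handle',len(p),x0,y0,np.degrees(np.arctan2(vy,vx)))
head=onplane(c,[(208,166),(215.3,234)],.035); print(head)
m=((V>165)&(S<60)|(H>95)&(H<130)&(S>80)).astype(np.uint8)
show('white',rect(c,m,.01,(405,220,442,268)))
s=cam('scene'); H,S,V=masks(s)
d=np.radians([0]); h=onplane(s,[(330,135),(388,156)],.035); print('scene ends',h)
plan([.19+.3,-.3,.2],5)
E
```

```text
handle 33 0.5869762 0.23641331 6.1576114
[[0.64317693 0.24264747 0.035     ]
 [0.47072946 0.22625356 0.035     ]]
white [430.6, -300.2, 121.2, 93.2, -2.4]
scene ends [[0.48002414 0.22368726 0.035     ]
 [0.67256802 0.23184964 0.035     ]]
shift [3.475, -0.674, 0.016] [-0.0001, -0.0, 0.0906]
```

>>> move_arm --pt "0.6 0.15 0 0 0 0" --pt "1 0.3 0 0 0 0.05" --pt "1 0.3 0 0 0 0.11" --fingers 1

```text
time: 0.68
tool_pos: [0.2975, -0.4801, 0.2014]
tool_rot: [-3.141, -0.001, 0.025]
contact_force: [-0.9, -0.1, -0.6]
opening: 0.0921
grip_force: 0.0
```

```bash
python3 -c "
from h import *
st(); plan([.5,.0,.2],8)"
```

```text
{'time': 0.675, 'tool_pos': [0.2975, -0.4801, 0.2014], 'tool_rot': [-3.1414, -0.0006, 0.0249], 'contact_force': [-0.8956, -0.0899, -0.5621], 'opening': 0.0921, 'grip_force': 0.0, 'qpos': [-1.1521, 0.4155, 1.4126, 0.0006, 1.3134, 0.3936]}
shift [2.144, -4.749, 0.016] [-0.0001, -0.0002, -0.0365]
```

>>> move_arm --pt "0.45 -0.45 0 0 0 -0.013" --pt "0.85 -0.9 0 0 0 -0.026"

```text
time: 0.92
tool_pos: [0.3781, -0.3877, 0.2014]
tool_rot: [-3.141, -0.0, 0.109]
contact_force: [0.4, -1.2, -0.7]
opening: 0.0918
grip_force: 0.0
```

>>> move_arm --pt "0.45 -0.45 0 0 0 0" --pt "0.85 -0.9 0 0 0 0"

```text
time: 1.18
tool_pos: [0.4532, -0.2882, 0.2017]
tool_rot: [3.141, -0.0, 0.109]
contact_force: [1.6, -0.7, 0.0]
opening: 0.0917
grip_force: 0.0
```

>>> move_arm --pt "0.45 -0.45 0 0 0 0" --pt "0.85 -0.9 0 0 0 0"

```text
time: 1.42
tool_pos: [0.5279, -0.1894, 0.2017]
tool_rot: [3.141, -0.0, 0.109]
contact_force: [1.1, -1.0, -0.1]
opening: 0.0919
grip_force: 0.0
```

>>> move_arm --pt "0 -0.5 0 0 0 0" --pt "0 -1 0 0 0 0"

```text
time: 1.68
tool_pos: [0.5158, -0.0898, 0.2013]
tool_rot: [-3.141, 0.0, 0.109]
contact_force: [-0.3, 0.2, -0.2]
opening: 0.0915
grip_force: 0.0
```

>>> move_arm --pt "0 -0.5 0 0 0 0" --pt "0 -1 0 0 0 0"

```text
time: 1.92
tool_pos: [0.5047, 0.0093, 0.2017]
tool_rot: [3.142, -0.0, 0.109]
contact_force: [0.7, -0.2, 0.4]
opening: 0.0919
grip_force: 0.0
```

>>> move_arm --pt "0 -0.5 0 0 0 0" --pt "0 -1 0 0 0 0"

```text
time: 2.17
tool_pos: [0.4938, 0.1087, 0.2018]
tool_rot: [3.141, -0.0, 0.109]
contact_force: [1.9, 0.0, 0.1]
opening: 0.0916
grip_force: 0.0
```

>>> move_arm --pt "0 -0.5 0 0 0 0" --pt "0 -1 0.5 0 0 0" --pt "0 -1 0.5 0 0 0" --fingers -0.1

```text
time: 2.55
tool_pos: [0.4808, 0.2085, 0.149]
tool_rot: [3.141, 0.005, 0.112]
contact_force: [0.3, -0.2, -0.2]
opening: 0.0662
grip_force: 0.0
```

```bash
python3 -c "
from h import *
st(); plan([.553,.233,.028],6)
c=cam('scene');cv2.imwrite('pics/s1.png',cv2.resize(c['image'][60:260,220:480,::-1],None,fx=3,fy=3,interpolation=3))"
```

```text
{'time': 2.55, 'tool_pos': [0.4808, 0.2085, 0.149], 'tool_rot': [3.1411, 0.0053, 0.1125], 'contact_force': [0.2648, -0.2019, -0.208], 'opening': 0.0662, 'grip_force': 0.0, 'qpos': [0.2626, 0.3922, 1.6027, 0.0003, 1.1521, 1.7208]}
shift [0.751, -0.163, 1.206] [0.0002, 0.0017, 0.0025]
```

View pics/s1.png

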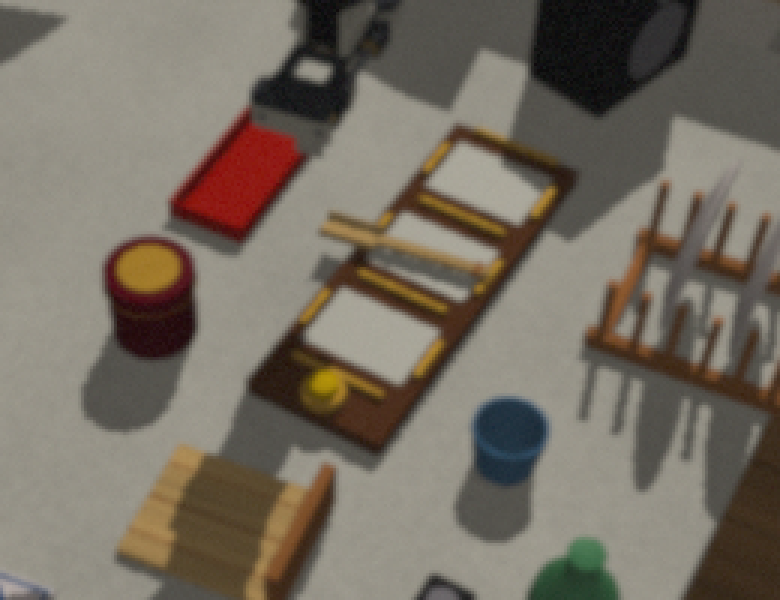

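>>> move_arm --pt "0.4 -0.1 0 0 0 0" --pt "0.75 -0.16 0.3 0 0 0" --pt "0.75 -0.16 0.8 0 0 0" --pt "0.75 -0.16 0.8 0 0 0" --fingers -0.3

```text
time: 3.1
tool_pos: [0.5543, 0.2287, 0.069]
tool_rot: [3.14, 0.007, 0.107]
contact_force: [0.5, -0.6, 0.5]
opening: 0.0326
grip_force: 0.0
```

```bash
python3 -c "
from h import *
st(); plan([.553,.233,.028],6)
"
```

```text
{'time': 3.1, 'tool_pos': [0.5543, 0.2287, 0.069], 'tool_rot': [3.14, 0.0072, 0.1075], 'contact_force': [0.4658, -0.6454, 0.5046], 'opening': 0.0326, 'grip_force': 0.0, 'qpos': [0.2637, 0.6077, 1.4746, -0.0005, 1.0666, 1.7273]}
shift [-0.006, -0.045, 0.41] [0.0005, 0.0023, 0.0009]
```

>>> move_arm --pt "0 -0.04 0.25 0 0.0023 0" --pt "0 -0.04 0.41 0 0.0023 0" --pt "0 -0.04 0.41 0 0.0023 0"

```text
time: 3.48
tool_pos: [0.5557, 0.2341, 0.0312]
tool_rot: [3.141, -0.007, 0.109]
contact_force: [-0.9, -0.2, 0.6]
opening: 0.032
grip_force: 0.0
```

>>> move_arm --pt "0 0 0 0 0 0" --pt "0 0 0 0 0 0" --pt "0 0 0 0 0 0" --pt "0 0 0 0 0 0" --fingers -1 --newtons 15

```text
time: 3.98
tool_pos: [0.5558, 0.2346, 0.0309]
tool_rot: [3.142, -0.008, 0.109]
contact_force: [0.1, 0.2, -0.5]
opening: 0.0008
grip_force: 0.0
```

>>> move_arm --pt "0 0 -0.4 0 0 0" --pt "0 0 -0.7 0 0 0" --pt "0 0 -0.7 0 0 0"

```text
time: 4.35
tool_pos: [0.5568, 0.235, 0.1033]
tool_rot: [-3.141, -0.013, 0.109]
contact_force: [-0.3, 0.5, -0.1]
opening: 0.0004
grip_force: 0.0
```

```bash
python3 -c "
from h import *
st(); plan([.352,.290,.1],91)
c=cam('scene');cv2.imwrite('pics/s2.png',cv2.resize(c['image'][60:260,220:480,::-1],None,fx=2,fy=2,interpolation=3))"
```

```text
{'time': 4.35, 'tool_pos': [0.5568, 0.235, 0.1033], 'tool_rot': [-3.1407, -0.0126, 0.109], 'contact_force': [-0.3249, 0.5394, -0.0657], 'opening': 0.0004, 'grip_force': 0.0, 'qpos': [0.2734, 0.5663, 1.4443, -0.0014, 1.1185, 1.7358]}
shift [-1.976, -0.769, 0.009] [0.0027, -0.0034, -0.4709]
```

View pics/s2.png

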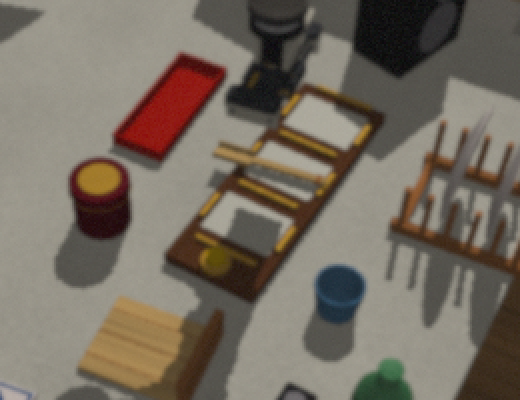

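The scoop stayed put: the fingers closed empty at z = 31 mm, just too high. I'll go again, lower.

>>> move_arm --pt "0 0 0.3 0 0 0" --pt "0 0 0.5 0 0 0" --pt "0 0 0.5 0 0 0" --fingers -0.3

```text
time: 4.78
tool_pos: [0.5534, 0.234, 0.0478]
tool_rot: [3.141, -0.001, 0.109]
contact_force: [0.9, 0.0, 0.7]
opening: 0.0264
grip_force: 0.0
```

>>> move_arm --pt "0 0 0.2 0 0 0" --pt "0 0 0.3 0 0 0" --pt "0 0 0.3 0 0 0" --pt "0 0 0.3 0 0 0"

```text
time: 5.28
tool_pos: [0.5562, 0.2347, 0.0214]
tool_rot: [-3.142, -0.008, 0.109]
contact_force: [-0.3, 0.6, 0.2]
opening: 0.0322
grip_force: 0.0
```

```bash
python3 -c "
from h import *
st(); plan([.553,.233,.023],6)
"
```

```text
{'time': 5.275, 'tool_pos': [0.5562, 0.2347, 0.0214], 'tool_rot': [-3.1415, -0.0083, 0.1089], 'contact_force': [-0.2888, 0.6084, 0.1532], 'opening': 0.0322, 'grip_force': 0.0, 'qpos': [0.2732, 0.6655, 1.519, -0.0016, 0.9488, 1.7359]}
shift [-0.034, 0.014, -0.016] [-0.0, -0.0027, 0.0013]
```

>>> move_arm --pt "0 0 -0.02 0 -0.0025 0" --pt "0 0 -0.02 0 -0.0025 0" --pt "0 0 -0.02 0 -0.0025 0" --pt "0 0 -0.02 0 -0.0025 0" --fingers -1 --newtons 15

```text
time: 5.78
tool_pos: [0.5557, 0.2346, 0.0227]
tool_rot: [3.142, 0.001, 0.109]
contact_force: [0.6, 0.1, 0.5]
opening: 0.0006
grip_force: 0.0
```

```bash
python3 -c "
from h import *
c=cam('scene');t=cam('top')
a=cv2.resize(c['image'][80:210,260:430,::-1],None,fx=3.5,fy=3.5,interpolation=3);b=cv2.resize(t['image'][140:260,120:320,::-1],None,fx=3,fy=3,interpolation=3)
cv2.imwrite('pics/s3.png',a); cv2.imwrite('pics/t3.png',b)"
```

```text
(no output)
```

View pics/s3.png

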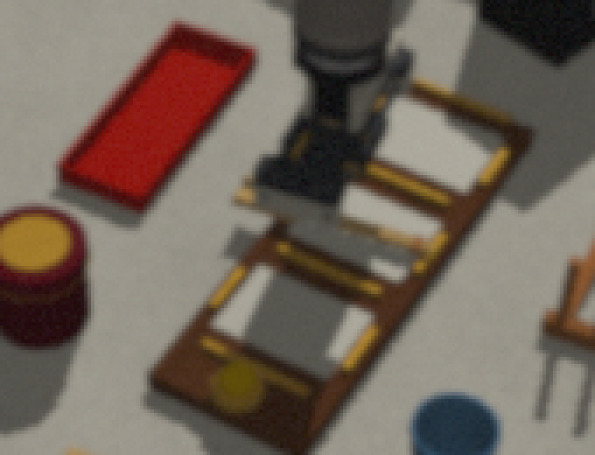

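View pics/t3.png

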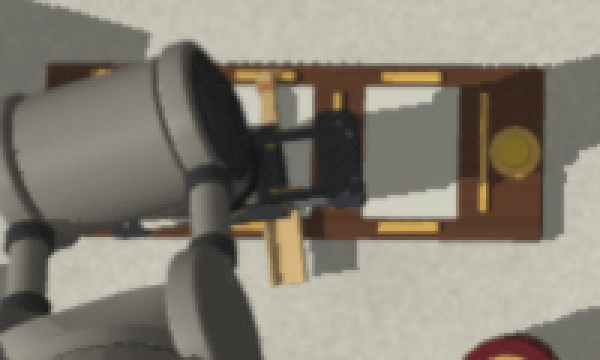

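```bash
python3 -c "
from h import *
for n in ('scene','top'):
    c=cam(n);P=cloud(c).reshape(-1,3);I=c['image'].reshape(-1,3)
    for lo,hi in((.022,.03),(.03,.04),(.04,.06),(.06,.09),(.09,.12)):
        m=(P[:,0]>.53)&(P[:,0]<.585)&(P[:,1]>.13)&(P[:,1]<.33)&(P[:,2]>lo)&(P[:,2]<hi)
        h,e=np.histogram(P[m,1],np.arange(.13,.331,.01)); dk=m&(I.max(1)<70); h2,_=np.histogram(P[dk,1],e)
        print(n,lo,hi); print(h.tolist()); print(h2.tolist())
st()
"
```

```text
scene 0.022 0.03
[20, 29, 23, 24, 16, 32, 13, 23, 26, 23, 8, 0, 8, 11, 16, 16, 12, 17, 14, 12]
[0, 0, 0, 14, 15, 5, 6, 20, 0, 0, 0, 0, 0, 0, 0, 0, 1, 6, 0, 1]
scene 0.03 0.04
[1, 0, 0, 0, 0, 7, 0, 0, 0, 3, 18, 3, 0, 0, 0, 0, 0, 2, 1, 0]
[0, 0, 0, 0, 0, 0, 0, 0, 0, 0, 0, 0, 0, 0, 0, 0, 0, 0, 0, 0]
scene 0.04 0.06
[0, 0, 0, 0, 0, 0, 0, 0, 0, 1, 1, 1, 0, 0, 0, 0, 0, 0, 0, 0]
[0, 0, 0, 0, 0, 0, 0, 0, 0, 0, 0, 0, 0, 0, 0, 0, 0, 0, 0, 0]
scene 0.06 0.09
[0, 0, 0, 0, 0, 0, 0, 0, 0, 0, 0, 0, 0, 0, 0, 0, 0, 0, 0, 0]
[0, 0, 0, 0, 0, 0, 0, 0, 0, 0, 0, 0, 0, 0, 0, 0, 0, 0, 0, 0]
scene 0.09 0.12
[0, 11, 13, 0, 0, 0, 0, 1, 0, 0, 0, 0, 0, 0, 0, 0, 0, 0, 3, 0]
[0, 0, 0, 0, 0, 0, 0, 1, 0, 0, 0, 0, 0, 0, 0, 0, 0, 0, 1, 0]
top 0.022 0.03
[21, 24, 24, 9, 1, 3, 2, 11, 16, 15, 0, 0, 0, 0, 0, 0, 0, 0, 0, 0]
[0, 0, 0, 3, 0, 0, 0, 4, 0, 0, 0, 0, 0, 0, 0, 0, 0, 0, 0, 0]
top 0.03 0.04
[0, 0, 0, 0, 0, 0, 0, 0, 1, 0, 0, 0, 0, 0, 0, 0, 0, 0, 0, 0]
[0, 0, 0, 0, 0, 0, 0, 0, 0, 0, 0, 0, 0, 0, 0, 0, 0, 0, 0, 0]
top 0.04 0.06
[0, 0, 0, 0, 0, 0, 0, 0, 0, 0, 0, 0, 0, 0, 0, 0, 0, 0, 0, 0]
[0, 0, 0, 0, 0, 0, 0, 0, 0, 0, 0, 0, 0, 0, 0, 0, 0, 0, 0, 0]
top 0.06 0.09
[0, 0, 0, 0, 0, 0, 0, 0, 0, 0, 0, 0, 0, 0, 0, 0, 0, 0, 0, 0]
[0, 0, 0, 0, 0, 0, 0, 0, 0, 0, 0, 0, 0, 0, 0, 0, 0, 0, 0, 0]
top 0.09 0.12
[0, 0, 0, 0, 0, 0, 0, 14, 0, 0, 0, 0, 0, 0, 0, 0, 0, 0, 0, 0]
[0, 0, 0, 0, 0, 0, 0, 10, 0, 0, 0, 0, 0, 0, 0, 0, 0, 0, 0, 0]
{'time': 5.975, 'tool_pos': [0.5557, 0.2346, 0.0226], 'tool_rot': [3.1415, 0.0007, 0.1089], 'contact_force': [-0.0761, -0.0404, 0.6709], 'opening': 0.0005, 'grip_force': 0.0, 'qpos': [0.2724, 0.6674, 1.5105, 0.0, 0.9644, 1.7343]}
```

```bash
python3 -c "
from h import *
c=cam('scene');P=cloud(c)
for y in range(85,150,6): print(y,[(x,P[y,x].round(3).tolist()) for x in range(330,384,9)])
# projected TCP
E=np.linalg.inv(c['extrinsics'])
for z in(.0226,.09,.15):
    q=E@[.5557,.2346,z,1]; q=q[:3]*[1,-1,-1]; print(z,cv2.projectPoints(q[None],np.zeros(3),np.zeros(3),c['K'],c['D'])[0].ravel())
"
```

```text
85 [(330, [0.35, 0.462, 0.003]), (339, [0.38, 0.471, 0.009]), (348, [0.544, 0.198, 0.276]), (357, [0.569, 0.2, 0.285]), (366, [0.588, 0.214, 0.282]), (375, [0.485, 0.538, 0.003])]
91 [(330, [0.362, 0.439, -0.001]), (339, [0.39, 0.452, 0.001]), (348, [0.546, 0.197, 0.257]), (357, [0.569, 0.204, 0.262]), (366, [0.589, 0.217, 0.26]), (375, [0.499, 0.508, 0.004])]
97 [(330, [0.388, 0.391, 0.02]), (339, [0.406, 0.422, 0.004]), (348, [0.543, 0.205, 0.229]), (357, [0.571, 0.202, 0.244]), (366, [0.586, 0.228, 0.23]), (375, [0.579, 0.313, 0.161])]
103 [(330, [0.394, 0.382, 0.003]), (339, [0.42, 0.396, 0.004]), (348, [0.538, 0.218, 0.195]), (357, [0.572, 0.204, 0.221]), (366, [0.592, 0.219, 0.218]), (375, [0.579, 0.317, 0.136])]
109 [(330, [0.406, 0.36, -0.001]), (339, [0.436, 0.367, 0.007]), (348, [0.538, 0.22, 0.171]), (357, [0.566, 0.22, 0.184]), (366, [0.576, 0.26, 0.156]), (375, [0.545, 0.41, 0.022])]
115 [(330, [0.418, 0.337, -0.003]), (339, [0.448, 0.345, 0.004]), (348, [0.543, 0.212, 0.157]), (357, [0.565, 0.224, 0.158]), (366, [0.579, 0.257, 0.136]), (375, [0.556, 0.388, 0.019])]
121 
[... 307 characters left out ...]
, [0.558, 0.317, 0.027]), (375, [0.581, 0.335, 0.023])]
133 [(330, [0.474, 0.235, 0.031]), (339, [0.553, 0.139, 0.154]), (348, [0.577, 0.146, 0.16]), (357, [0.597, 0.161, 0.157]), (366, [0.567, 0.3, 0.019]), (375, [0.594, 0.308, 0.026])]
139 [(330, [0.488, 0.21, 0.034]), (339, [0.549, 0.148, 0.121]), (348, [0.576, 0.151, 0.132]), (357, [0.6, 0.159, 0.136]), (366, [0.58, 0.275, 0.022]), (375, [0.604, 0.289, 0.021])]
145 [(330, [0.486, 0.214, 0.003]), (339, [0.519, 0.21, 0.023]), (348, [0.542, 0.226, 0.02]), (357, [0.571, 0.228, 0.033]), (366, [0.597, 0.237, 0.039]), (375, [0.617, 0.261, 0.027])]
0.0226 [353.23700075 144.28776732]
0.09 [354.4058812 128.5646577]
0.15 [355.523559   113.57511288]
```

>>> move_arm --pt "0 0 -0.5 0 0 0" --pt "0 0 -1 0 0 0" --pt "0 0 -1 0 0 0"

```text
time: 6.4
tool_pos: [0.5585, 0.2354, 0.1273]
tool_rot: [-3.14, -0.008, 0.109]
contact_force: [0.3, 0.2, -0.7]
opening: 0.0006
grip_force: 0.0
```

```bash
cat > g.py <<'E'
from h import *
st()
s=robot.observe();t=np.array(s['tool_pos'])
for n in('scene','top'):
    c=cam(n);P=cloud(c);Q=P.reshape(-1,3)
    m=(abs(Q[:,0]-t[0])<.06)&(abs(Q[:,1]-t[1])<.12)
    for lo in np.arange(.06,.26,.02):
        k=m&(Q[:,2]>lo)&(Q[:,2]<=lo+.02)
        if k.sum(): print(n,round(lo,2),k.sum(),Q[k].min(0).round(3),Q[k].max(0).round(3))
    H,S,V=masks(c)
    if n=='scene':
        k=(S>80)&(H>12)&(H<28)&(abs(P[...,2]-.035)<.008)&(P[...,0]>.53)&(P[...,0]<.65)&(abs(P[...,1]-.235)<.05)
        print(k.sum()); q=P[k]; print(np.polyfit(q[:,0]-.555,q[:,1],1),q[:,2].mean())
E
python3 g.py
```

```text
{'time': 6.4, 'tool_pos': [0.5585, 0.2354, 0.1273], 'tool_rot': [-3.1402, -0.0084, 0.109], 'contact_force': [0.2568, 0.2361, -0.6779], 'opening': 0.0006, 'grip_force': 0.0, 'qpos': [0.2725, 0.5474, 1.4057, 0.0, 1.18, 1.7343]}
scene 0.14 1 [0.568 0.238 0.158] [0.568 0.238 0.158]
scene 0.16 4 [0.566 0.241 0.165] [0.568 0.252 0.175]
scene 0.2 5 [0.541 0.151 0.217] [0.591 0.318 0.22 ]
scene 0.22 264 [0.53  0.143 0.22 ] [0.602 0.323 0.24 ]
scene 0.24 421 [0.52  0.136 0.24 ] [0.602 0.33  0.26 ]
182
[0.21354431 0.22448744] 0.03483473619878531
top 0.2 19 [0.512 0.204 0.208] [0.571 0.31  0.22 ]
top 0.22 322 [0.511 0.145 0.22 ] [0.595 0.311 0.24 ]
top 0.24 941 [0.509 0.138 0.24 ] [0.603 0.327 0.26 ]
```

>>> move_arm --pt "0 -0.5 0 0 0 0" --pt "0 -1 -0.3 0 0 0" --pt "0 -1 -0.3 0 0 0"

```text
time: 6.88
tool_pos: [0.5444, 0.3374, 0.1529]
tool_rot: [-3.14, -0.001, 0.113]
contact_force: [-0.5, -0.3, -0.1]
opening: 0.0009
grip_force: 0.0
```

>>> move_arm --pt "0 -0.5 0 0 0 0" --pt "0 -1 0 0 0 0" --pt "0 -1 0 0 0 0"

```text
time: 7.25
tool_pos: [0.5324, 0.4352, 0.1497]
tool_rot: [3.14, 0.004, 0.112]
contact_force: [0.1, -0.3, -0.2]
opening: 0.0003
grip_force: 0.0
```

```bash
python3 - <<'E'
from h import *
c=cam('top');H,S,V=masks(c)
for v in range(164,238,4):
    u=[x for x in range(200,228) if S[v,x]>80 and V[v,x]>110 and 12<H[v,x]<28]
    if u: a=onplane(c,[(u[0]-.5,v),(u[-1]+.5,v)],.035); print(v,len(u),a[0,:2].round(4),a[1,1].round(4))
s=cam('scene')
a=cv2.resize(c['image'][150:250,120:310,::-1],None,fx=4,fy=4,interpolation=3);b=cv2.resize(s['image'][60:220,240:440,::-1],None,fx=3,fy=3,interpolation=3)[:200*3]
b=cv2.copyMakeBorder(b[60:260],0,0,0,a.shape[1]-b.shape[1],cv2.BORDER_CONSTANT)
cv2.imwrite('pics/m4.png',np.vstack([a,b]))
E
```

```text
164 18 [0.649  0.2643] 0.2184
168 7 [0.6383 0.2516] 0.2338
172 5 [0.628  0.2466] 0.2339
204 5 [0.5465 0.2374] 0.2247
208 5 [0.5364 0.2375] 0.2249
212 10 [0.5265 0.2452] 0.2149
216 19 [0.517  0.2655] 0.215
220 11 [0.5063 0.2429] 0.2127
224 10 [0.4962 0.2405] 0.2128
228 12 [0.4862 0.2407] 0.2104
232 10 [0.4761 0.2383] 0.2106
```

View pics/m4.png

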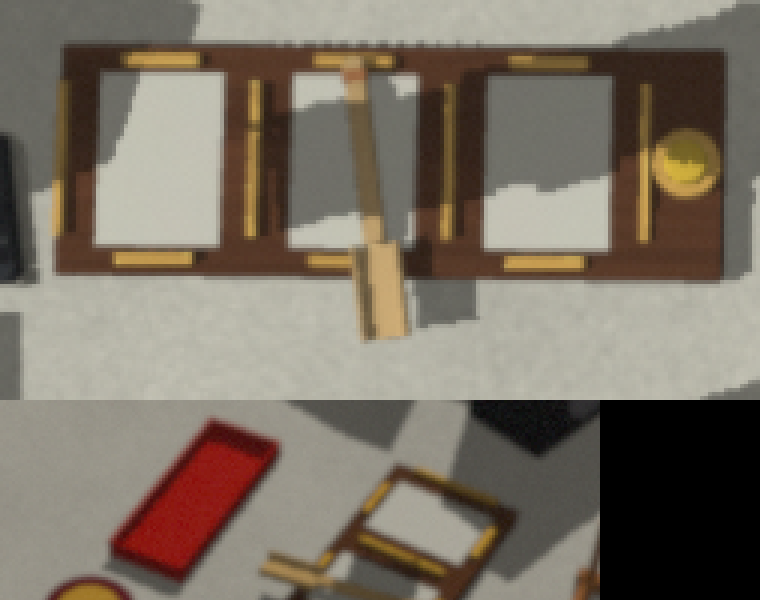

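```bash
cat >> h.py <<'E'
def proj(c,p):
    q=np.c_[np.atleast_2d(p),np.ones(len(np.atleast_2d(p)))]@np.linalg.inv(c['extrinsics']).T
    return cv2.projectPoints(q[:,:3]*[1,-1,-1],np.zeros(3),np.zeros(3),c['K'],c['D'])[0][:,0]
E
python3 - <<'E'
from h import *
s=robot.observe();t=np.array(s['tool_pos']);Rt=R.from_euler('xyz',s['tool_rot']).as_matrix()
for n in('scene','top'):
    c=cam(n);P=cloud(c)
    for k in(-.02,0,.02,.04,.06,.08,.1):
        p=t-Rt[:,2]*k; u,v=proj(c,p)[0].round().astype(int)
        if 0<=u<640 and 0<=v<400: print(n,k,u,v,c['image'][v,u-12:u+13:4].max(-1),P[v,u].round(3))
    if n=='scene':
        u,v=proj(c,t)[0].astype(int); cv2.imwrite('pics/f.png',cv2.resize(cv2.convertScaleAbs(c['image'][max(0,v-60):v+40,u-60:u+60,::-1],alpha=1.6),None,fx=5,fy=5)); print(u,v)
E
```

```text
scene -0.02 378 77 [ 83  79  83  91 132  96  85] [ 0.472  0.591 -0.006]
scene 0 378 72 [83 83 81 84 84 84 83] [0.466 0.6   0.007]
scene 0.02 379 67 [81 84 82 83 82 85 83] [0.457 0.629 0.006]
scene 0.04 380 61 [80 80 79 66 80 82 80] [0.567 0.35  0.259]
scene 0.06 380 56 [74 62 42 27 41 81 85] [0.567 0.345 0.279]
scene 0.08 381 50 [24 27 29 32 37 50 73] [0.56  0.365 0.284]
scene 0.1 382 44 [40 42 28 28 31 33 40] [0.543 0.412 0.268]
378 72
top -0.02 115 210 [76 74 34 31 32 38 67] [0.525 0.352 0.286]
top 0 110 210 [26 72 75 34 34 32 45] [0.525 0.363 0.285]
top 0.02 106 209 [32 24 76 75 35 34 32] [0.532 0.414 0.204]
top 0.04 101 209 [28 33 25 51 77 35 33] [0.53  0.401 0.248]
top 0.06 96 208 [37 25 30 27 27 78 59] [0.531 0.402 0.264]
top 0.08 90 208 [19 61 31 33 33 27 73] [0.531 0.411 0.269]
top 0.1 85 207 [20 15 44 33 32 31 27] [0.533 0.413 0.283]
```

View pics/f.png

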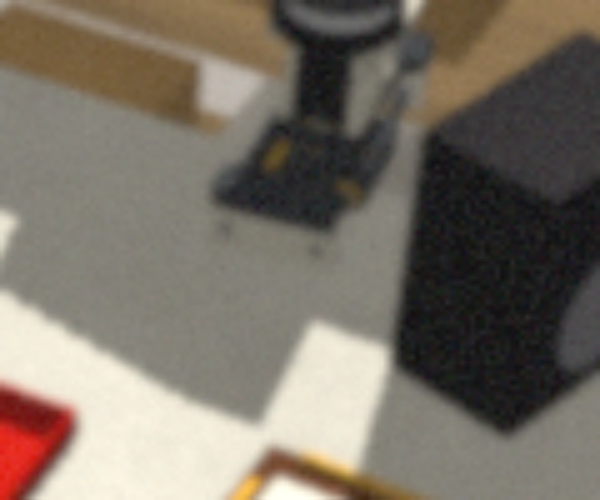

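>>> move_arm --pt "-0.5 0 0.4 0 0 0" --pt "-0.85 0 0.9 0 0 0" --pt "-0.85 0 0.9 0 0 0"

```text
time: 7.82
tool_pos: [0.4436, 0.4196, 0.0578]
tool_rot: [3.134, 0.013, 0.109]
contact_force: [1.1, 0.5, -0.0]
opening: 0.0
grip_force: 0.0
```

>>> move_arm --pt "0 0 0.1 0 0 0" --pt "0 0 0.2 0 0 0" --pt "0 0 0.3 0 0 0" --pt "0 0 0.4 0 0 0" --pt "0 0 0.45 0 0 0"

```text
time: 8.45
tool_pos: [0.4494, 0.424, 0.0168]
tool_rot: [3.141, 0.001, 0.109]
contact_force: [0.1, 0.6, -0.5]
opening: 0.0005
grip_force: 0.0
```

```bash
python3 - <<'E'
from h import *
st()
s=robot.observe();t=np.array(s['tool_pos'])
for n in('scene','top'):
    c=cam(n)
    if n=='scene':
        u,v=proj(c,t)[0].astype(int); a=cv2.resize(cv2.convertScaleAbs(c['image'][v-50:v+20,u-50:u+50,::-1],alpha=1.8),None,fx=6,fy=6,interpolation=3); cv2.circle(a,(300,300),3,(0,0,255),1);cv2.imwrite('pics/f2.png',a)
E
```

```text
{'time': 8.45, 'tool_pos': [0.4494, 0.424, 0.0168], 'tool_rot': [3.141, 0.0014, 0.1088], 'contact_force': [0.0864, 0.6392, -0.4673], 'opening': 0.0005, 'grip_force': 0.0, 'qpos': [0.6322, 0.6973, 1.4677, 0.0002, 0.9781, 2.094]}
```

View pics/f2.png

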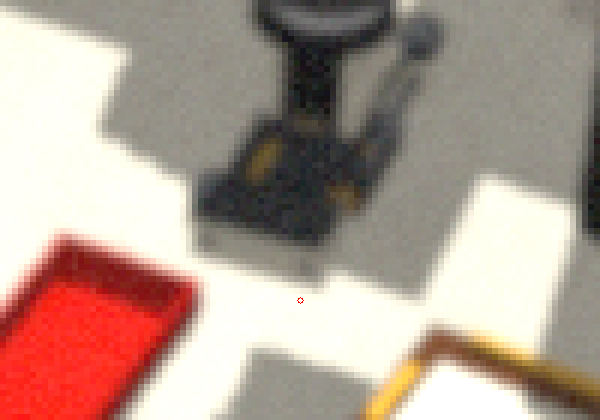

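>>> move_arm --pt "0 0 0.05 0 0 0" --pt "0 0 0.1 0 0 0" --pt "0 0 0.13 0 0 0" --pt "0 0 0.13 0 0 0"

```text
time: 9.05
tool_pos: [0.4493, 0.424, 0.0044]
tool_rot: [3.141, 0.001, 0.109]
contact_force: [0.7, 0.4, 0.6]
opening: 0.0002
grip_force: 0.0
```

>>> move_arm --pt "0 0 0.02 0 0 0" --pt "0 0 0.04 0 0 0" --pt "0 0 0.04 0 0 0"

```text
time: 9.43
tool_pos: [0.4494, 0.4241, 0.0005]
tool_rot: [3.141, 0.001, 0.109]
contact_force: [-0.4, 0.4, 0.2]
opening: 0.0002
grip_force: 0.0
```

>>> move_arm --pt "0 0 0.02 0 0 0" --pt "0 0 0.02 0 0 0"

```text
time: 9.68
tool_pos: [0.4494, 0.4241, -0.0014]
tool_rot: [3.141, 0.001, 0.109]
contact_force: [-0.6, -0.4, 0.3]
opening: 0.0006
grip_force: 0.0
```

>>> move_arm --pt "0 0 0.02 0 0 0" --pt "0 0 0.05 0 0 0" --pt "0 0 0.08 0 0 0" --pt "0 0 0.08 0 0 0"

```text
time: 10.18
tool_pos: [0.4493, 0.424, -0.0097]
tool_rot: [3.141, 0.001, 0.109]
contact_force: [-0.2, 0.4, -0.2]
opening: 0.0006
grip_force: 0.0
```

```bash
python3 -c "
from h import *
st(); s=robot.observe(); print(np.round(s['joint_efforts'],2)); print([k for k in s],[a for a in dir(robot) if a[0]!='_'])"
```

```text
{'time': 10.175, 'tool_pos': [0.4493, 0.424, -0.0097], 'tool_rot': [3.1411, 0.0013, 0.1089], 'contact_force': [-0.2147, 0.4247, -0.1542], 'opening': 0.0006, 'grip_force': 0.0, 'qpos': [0.6323, 0.7325, 1.485, 0.0003, 0.9254, 2.0941]}
[-1.000e-02 -5.645e+01 -1.931e+01 -1.000e-02 -1.200e-01 -0.000e+00]
['time', 'qpos', 'qvel', 'joint_efforts', 'tool_pos', 'tool_rot', 'contact_force', 'torque', 'grip_force', 'opening'] ['IKError', 'hand_in', 'observe', 'pinch_z', 'read_camera']
```

>>> move_arm --pt "0 0 0.02 0 0 0" --pt "0 0 0.04 0 0 0" --pt "0 0 0.06 0 0 0" --pt "0 0 0.06 0 0 0"

```text
time: 10.68
tool_pos: [0.4494, 0.4241, -0.0155]
tool_rot: [3.141, 0.001, 0.109]
contact_force: [0.6, -0.1, 0.5]
opening: 0.0004
grip_force: 0.0
```

>>> move_arm --pt "0 0 0.02 0 0 0" --pt "0 0 0.03 0 0 0" --pt "0 0 0.03 0 0 0"

```text
time: 11.05
tool_pos: [0.4494, 0.4241, -0.0184]
tool_rot: [3.141, 0.001, 0.109]
contact_force: [-0.2, -0.2, -0.5]
opening: 0.0005
grip_force: 0.0
```

>>> move_arm --pt "0 0 0.02 0 0 0" --pt "0 0 0.03 0 0 0" --pt "0 0 0.03 0 0 0"

```text
time: 11.42
tool_pos: [0.4494, 0.4241, -0.0214]
tool_rot: [3.141, 0.001, 0.109]
contact_force: [0.6, -0.9, 0.8]
opening: 0.0008
grip_force: 0.0
```

>>> move_arm --pt "0 0 0.02 0 0 0" --pt "0 0 0.02 0 0 0"

```text
time: 11.68
tool_pos: [0.4493, 0.424, -0.0235]
tool_rot: [3.141, 0.001, 0.109]
contact_force: [-0.2, -0.2, 0.3]
opening: 0.0006
grip_force: 0.0
```

>>> move_arm --pt "0 0 0.02 0 0 0" --pt "0 0 0.02 0 0 0"

```text
time: 11.92
tool_pos: [0.4497, 0.4243, -0.0247]
tool_rot: [-3.141, 0.0, 0.109]
contact_force: [-0.5, -0.8, 4.8]
opening: 0.0006
grip_force: 2.2
```

```bash
python3 - <<'E'
from h import *
st()
s=robot.observe();t=np.array(s['tool_pos'])
c=cam('scene');P=cloud(c);Q=P.reshape(-1,3)
m=(abs(Q[:,0]-t[0])<.05)&(abs(Q[:,1]-t[1])<.11)
for lo in np.arange(.0,.2,.01):
    k=m&(Q[:,2]>lo)&(Q[:,2]<=lo+.01)
    if k.sum(): print(round(lo,2),k.sum(),Q[k].min(0).round(3),Q[k].max(0).round(3))
E
```

```text
{'time': 11.925, 'tool_pos': [0.4497, 0.4243, -0.0247], 'tool_rot': [-3.1414, 0.0, 0.1089], 'contact_force': [-0.5478, -0.7543, 4.776], 'opening': 0.0006, 'grip_force': 2.2126, 'qpos': [0.6323, 0.7535, 1.4929, 0.0002, 0.8951, 2.094]}
0.0 675 [0.4   0.315 0.   ] [0.5   0.534 0.01 ]
0.01 3 [0.456 0.387 0.01 ] [0.459 0.441 0.019]
0.02 2 [0.459 0.426 0.02 ] [0.46  0.428 0.022]
0.06 12 [0.421 0.337 0.062] [0.489 0.51  0.07 ]
0.07 87 [0.422 0.329 0.07 ] [0.494 0.508 0.08 ]
0.08 145 [0.412 0.331 0.08 ] [0.493 0.515 0.09 ]
0.09 127 [0.414 0.327 0.09 ] [0.495 0.525 0.1  ]
0.1 231 [0.422 0.324 0.1  ] [0.495 0.525 0.11 ]
0.11 204 [0.424 0.324 0.11 ] [0.492 0.52  0.12 ]
0.12 50 [0.428 0.401 0.12 ] [0.478 0.474 0.13 ]
0.13 49 [0.428 0.403 0.13 ] [0.477 0.439 0.139]
0.14 41 [0.426 0.402 0.14 ] [0.473 0.427 0.15 ]
0.15 13 [0.416 0.404 0.15 ] [0.485 0.454 0.159]
0.16 45 [0.416 0.385 0.16 ] [0.485 0.48  0.17 ]
0.17 107 [0.416 0.381 0.17 ] [0.486 0.465 0.18 ]
0.18 62 [0.416 0.389 0.18 ] [0.483 0.432 0.19 ]
0.19 25 [0.419 0.385 0.191] [0.483 0.413 0.2  ]
```

The probe was worth it. Contact came at a reading of -24 mm, so the real fingertips are 24 mm short of the reported TCP. I'll correct for that offset from here on.

```bash
cat >> h.py <<'E'
OFF=.024
def tip():
    s=robot.observe(); Rt=R.from_euler('xyz',s['tool_rot']); return np.array(s['tool_pos'])-OFF*Rt.as_matrix()[:,2],Rt
def plan(pos,yaw=None,tilt=0,msg=''):
    """pos: wanted true fingertip; yaw deg; tilt deg: + = fingers pointing toward tool x side (forward)"""
    t,Rt=tip(); rot=Rt
    if yaw is not None: rot=R.from_euler('xyz',[np.pi,0,np.radians(yaw)])*R.from_euler('y',tilt,degrees=True)
    d=np.array(pos)+OFF*rot.as_matrix()[:,2]-(t+OFF*Rt.as_matrix()[:,2])
    print(msg,'shift',(Rt.inv().apply(d)*10).round(3).tolist(),'turn',((Rt.inv()*rot).as_rotvec()/np.pi).round(4).tolist(),'tip',t.round(4),'toolz',rot.as_matrix()[:,2].round(2))
E
python3 -c "
from h import *
plan([.5545,.232,.12],6)"
```

```text
shift [0.833, 2.025, -1.207] turn [-0.0001, 0.0, 0.0014] tip [ 0.4496  0.4243 -0.0007] toolz [ 0. -0. -1.]
```

>>> move_arm --pt "0 0 -0.6 0 0 0" --pt "0 0 -1 0 0 0" --fingers -0.3

```text
time: 12.22
tool_pos: [0.45, 0.4245, 0.0766]
tool_rot: [-3.141, -0.001, 0.109]
contact_force: [1.1, -0.5, -0.7]
opening: 0.0162
grip_force: 0.0
```

>>> move_arm --pt "0.4 0.5 -0.2 0 0 0" --pt "0.8 1 -0.2 0 0 0"

```text
time: 12.48
tool_pos: [0.5373, 0.3379, 0.0968]
tool_rot: [-3.14, -0.003, 0.111]
contact_force: [1.4, 0.6, -0.4]
opening: 0.0312
grip_force: 0.0
```

>>> move_arm --pt "0.1 0.5 0 0 0 0" --pt "0.1 0.9 0 0 0 0" --pt "0.1 0.9 0 0 0 0"

```text
time: 12.85
tool_pos: [0.556, 0.2464, 0.0943]
tool_rot: [3.141, 0.001, 0.105]
contact_force: [0.7, -0.5, 0.2]
opening: 0.032
grip_force: 0.0
```

```bash
python3 -c "
from h import *
plan([.5545,.232,.024],6)"
```

```text
shift [-0.029, 0.141, 0.943] turn [0.0002, 0.0004, 0.0] tip [0.5561 0.2464 0.1183] toolz [ 0. -0. -1.]
```

>>> move_arm --pt "-0.02 0.14 0.3 0 0 0" --pt "-0.02 0.14 0.6 0 0 0" --pt "-0.02 0.14 0.8 0 0 0" --pt "-0.02 0.14 0.92 0 0 0" --pt "-0.02 0.14 0.92 0 0 0"

```text
time: 13.48
tool_pos: [0.5544, 0.2356, 0.0019]
tool_rot: [3.141, 0.002, 0.11]
contact_force: [-0.3, 0.1, 0.4]
opening: 0.0322
grip_force: 0.0
```

>>> move_arm --pt "0 0 0 0 0 0" --pt "0 0 0 0 0 0" --pt "0 0 0 0 0 0" --fingers -1 --newtons 12

```text
time: 13.85
tool_pos: [0.5555, 0.2353, 0.0034]
tool_rot: [-3.141, -0.001, 0.109]
contact_force: [-0.3, 0.1, 2.7]
opening: 0.0139
grip_force: 12.0
```

>>> move_arm --pt "0 0 -0.3 0 0 0" --pt "0 0 -0.6 0 0 0" --pt "0 0 -0.6 0 0 0"

```text
time: 14.22
tool_pos: [0.5568, 0.2356, 0.0652]
tool_rot: [-3.141, -0.005, 0.109]
contact_force: [0.4, 0.3, 0.1]
opening: 0.0137
grip_force: 12.0
```

```bash
python3 -c "
from h import *
st(); plan([.351,.291,.05],96)"
```

```text
{'time': 14.225, 'tool_pos': [0.5568, 0.2356, 0.0652], 'tool_rot': [-3.1408, -0.0048, 0.1088], 'contact_force': [0.4496, 0.3452, 0.1325], 'opening': 0.0137, 'grip_force': 11.9995, 'qpos': [0.2736, 0.6134, 1.476, 0.0, 1.0473, 1.7355]}
 shift [-1.987, -0.774, 0.383] turn [0.001, -0.0014, -0.4987] tip [0.5567 0.2356 0.0892] toolz [ 0.  0. -1.]
```

>>> move_arm --pt "-0.5 -0.2 0 0 0 0" --pt "-1 -0.4 0 0 0 0"

```text
time: 14.48
tool_pos: [0.4494, 0.2637, 0.0614]
tool_rot: [3.141, 0.002, 0.108]
contact_force: [-0.1, 0.5, -0.5]
opening: 0.0137
grip_force: 12.0
```

>>> move_arm --pt "-0.5 -0.15 0 0 0 0" --pt "-1 -0.3 0 0 0 0"

```text
time: 14.72
tool_pos: [0.3464, 0.2828, 0.0619]
tool_rot: [3.141, 0.002, 0.109]
contact_force: [0.3, 0.4, -0.4]
opening: 0.0136
grip_force: 12.0
```

>>> move_arm --pt "0 0 0 0 0 -0.06" --pt "0 0 0 0 0 -0.12" --pt "0 0 0 0 0 -0.18" --pt "0 0 0 0 0 -0.24" --pt "0 0 0 0 0 -0.3" --pt "0 0 0 0 0 -0.36" --pt "0 0 0 0 0 -0.42" --pt "0 0 0 0 0 -0.472" --pt "0 0 0 0 0 -0.472"

```text
time: 15.85
tool_pos: [0.348, 0.2827, 0.062]
tool_rot: [-3.14, 0.001, 1.59]
contact_force: [0.0, -0.6, -0.6]
opening: 0.0137
grip_force: 12.0
```

```bash
python3 -c "
from h import *
st(); plan([.351,.286,.006],91)
c=cam('top');H,S,V=masks(c)
show('tray',rect(c,(S>150)&((H<8)|(H>172))&(V>70),.022,(140,250,245,310),200))
"
```

```text
{'time': 15.85, 'tool_pos': [0.348, 0.2827, 0.062], 'tool_rot': [-3.1397, 0.0008, 1.5901], 'contact_force': [0.0245, -0.6351, -0.6142], 'opening': 0.0137, 'grip_force': 11.9984, 'qpos': [0.5108, 0.3844, 1.9137, 0.0002, 0.8456, 0.4913]}
 shift [0.033, 0.032, 0.8] turn [-0.0006, 0.0003, 0.0006] tip [0.3481 0.2827 0.086 ] toolz [ 0.  0. -1.]
tray [350.3, 239.5, 120.9, 87.9, -88.9]
```

>>> move_arm --pt "0.03 0.03 0.3 0 0 0" --pt "0.03 0.03 0.6 0 0 0" --pt "0.03 0.03 0.74 0 0 0" --pt "0.03 0.03 0.78 0 0 0" --pt "0.03 0.03 0.78 0 0 0"

```text
time: 16.52
tool_pos: [0.3518, 0.2862, -0.015]
tool_rot: [-3.141, -0.0, 1.591]
contact_force: [-0.2, -0.3, 0.1]
opening: 0.0135
grip_force: 12.0
```

>>> move_arm --pt "0 0 0 0 0 0" --pt "0 0 0 0 0 0" --fingers -0.45

```text
time: 16.77
tool_pos: [0.3519, 0.2863, -0.0147]
tool_rot: [3.141, -0.001, 1.592]
contact_force: [0.0, -0.7, -0.1]
opening: 0.0244
grip_force: 0.0
```

>>> move_arm --pt "0 0 -0.5 0 0 0" --pt "0 0 -1 0 0 0" --pt "0 0 -1 0 0 0"

```text
time: 17.15
tool_pos: [0.3539, 0.2875, 0.0884]
tool_rot: [3.135, -0.004, 1.592]
contact_force: [-0.1, 0.2, -0.5]
opening: 0.025
grip_force: 0.0
```

```bash
python3 -c "
from h import *
st(); plan([.432,-.298,.12],6)
c=cam('scene');P=cloud(c);H,S,V=masks(c)
k=(S>70)&(H>12)&(H<28)&(P[...,0]>.3)&(P[...,0]<.4)&(P[...,1]>.17)&(P[...,1]<.42)&(P[...,2]<.05)
q=P[k];print(k.sum(),q.min(0),q.max(0),q[:,2].mean())
t=cam('top');H,S,V=masks(t); show('wh',rect(t,(H>100)&(H<125)&(S>70),.01,(405,220,442,268),20));show('scoop',rect(t,(S>60)&(H>12)&(H<28)&(V>90),.013,(145,262,245,305)))
hsv=cv2.cvtColor(t['image'],cv2.COLOR_RGB2HSV); print(hsv[244,405:445:2].tolist())
"
```

```text
{'time': 17.15, 'tool_pos': [0.3539, 0.2875, 0.0884], 'tool_rot': [3.1346, -0.004, 1.5917], 'contact_force': [-0.0663, 0.197, -0.5433], 'opening': 0.025, 'grip_force': 0.0, 'qpos': [0.5137, 0.3489, 1.8734, 0.0003, 0.9112, 0.4926]}
 shift [-5.869, 0.659, -0.095] turn [0.0009, -0.0027, 0.4733] tip [0.3537 0.2874 0.1124] toolz [ 0. -0. -1.]
241 [0.33772887 0.1962565  0.00405801] [0.36906058 0.39295289 0.02146919] 0.012574606098819004
wh [428.3, -300.1, 23.1, 22.7, 51.3]
scoop [352.9, 255.0, 107.6, 27.8, 88.5]
[[26, 19, 185], [25, 20, 168], [30, 17, 104], [15, 12, 124], [109, 73, 87], [11, 16, 129], [111, 25, 104], [107, 143, 80], [107, 152, 77], [107, 147, 78], [107, 156, 77], [106, 142, 79], [109, 67, 91], [13, 14, 127], [108, 74, 86], [17, 15, 122], [30, 17, 105], [34, 17, 105], [26, 19, 107], [30, 16, 109]]
```

>>> move_arm --pt "0 0.4 -0.4 0 0 0" --pt "-0.4 0.8 -0.7 0 0 0" --fingers 0.75

```text
time: 17.5
tool_pos: [0.4318, 0.2496, 0.1537]
tool_rot: [-3.14, 0.0, 1.595]
contact_force: [1.4, -0.1, 0.3]
opening: 0.0408
grip_force: 0.0
```

>>> move_arm --pt "-0.5 0 0 0 0 0" --pt "-1 0 0 0 0 0"

```text
time: 17.75
tool_pos: [0.433, 0.1471, 0.1525]
tool_rot: [-3.138, 0.001, 1.592]
contact_force: [0.6, -0.1, -0.5]
opening: 0.0608
grip_force: 0.0
```

>>> move_arm --pt "-0.5 0 0 0 0 0" --pt "-1 0 0 0 0 0"

```text
time: 18.0
tool_pos: [0.4346, 0.0472, 0.1525]
tool_rot: [-3.138, -0.0, 1.592]
contact_force: [0.2, -0.2, 0.1]
opening: 0.0786
grip_force: 0.0
```

>>> move_arm --pt "-0.5 0 0 0 0 0" --pt "-1 0 0 0 0 0"

```text
time: 18.25
tool_pos: [0.4367, -0.0526, 0.1525]
tool_rot: [-3.138, -0.001, 1.592]
contact_force: [1.2, 1.0, -0.5]
opening: 0.0803
grip_force: 0.0
```

>>> move_arm --pt "-0.5 0 0 0 0 0" --pt "-1 0 0 0 0 0"

```text
time: 18.5
tool_pos: [0.4388, -0.1525, 0.1524]
tool_rot: [-3.138, -0.001, 1.591]
contact_force: [0.6, 0.5, -0.3]
opening: 0.0805
grip_force: 0.0
```

>>> move_arm --pt "-0.5 0 0 0 0 0.05" --pt "-1 0 0 0 0 0.1" --pt "-1 0 0 0 0 0.15" --pt "-1 0 0 0 0 0.2" --pt "-1 0 0 0 0 0.25" --pt "-1 0 0 0 0 0.3" --pt "-1 0 0 0 0 0.35" --pt "-1 0 0 0 0 0.4" --pt "-1 0 0 0 0 0.463" --pt "-1 0 0 0 0 0.463"

```text
time: 19.75
tool_pos: [0.4412, -0.2507, 0.1524]
tool_rot: [-3.139, 0.003, 0.138]
contact_force: [-0.1, 0.3, 0.8]
opening: 0.0805
grip_force: 0.0
```

```bash
python3 - <<'E'
from h import *
st(); plan([.428,-.299,.06],7.7)
s=cam('scene');H,S,V=masks(s)
b=((V>145)&(S<55)|(H>95)&(H<130)&(S>60)).astype(np.uint8)
show('s white',rect(s,b,.01,(180,235,250,290)))
show('s dia',rect(s,((H>95)&(H<130)&(S>90)),.01,(205,250,230,272),15))
show('s cork',rect(s,(H<20)&(S>70),.01,(160,275,260,350)))
a=cv2.resize(s['image'][200:350,140:340,::-1],None,fx=4,fy=4,interpolation=3);cv2.imwrite('pics/t5.png',a)
E
```

```text
{'time': 19.75, 'tool_pos': [0.4412, -0.2507, 0.1524], 'tool_rot': [-3.1394, 0.0028, 0.1382], 'contact_force': [-0.1129, 0.3435, 0.7783], 'opening': 0.0805, 'grip_force': 0.0, 'qpos': [-0.6676, 0.3589, 1.6445, -0.0006, 1.1417, 0.7653]}
 shift [-0.194, 0.462, 1.164] turn [-0.0007, 0.0009, 0.0012] tip [ 0.4413 -0.2508  0.1764] toolz [ 0. -0. -1.]
s white [430.3, -300.5, 184.9, 161.0, 29.3]
s dia [427.6, -298.1, 20.8, 18.5, 51.4]
s cork [556.8, -425.6, 90.9, 60.5, 5.1] [449.2, -427.1, 90.0, 60.1, -6.9]
```

>>> move_arm --pt "-0.15 0.3 0.4 0 0 0" --pt "-0.2 0.46 0.8 0 0 0" --pt "-0.2 0.46 1 0 0 0"

```text
time: 20.18
tool_pos: [0.4268, -0.2997, 0.0513]
tool_rot: [-3.139, 0.003, 0.139]
contact_force: [0.4, 0.0, -0.4]
opening: 0.0802
grip_force: 0.0
```

>>> move_arm --pt "0 0 0.3 0 0 0" --pt "0 0 0.5 0 0 0" --pt "0 0 0.7 0 0 0" --pt "0 0 0.72 0 0 0"

```text
time: 20.68
tool_pos: [0.4272, -0.2986, -0.0197]
tool_rot: [-3.139, 0.003, 0.14]
contact_force: [-0.3, 0.4, 0.4]
opening: 0.0804
grip_force: 0.0
```

```bash
python3 -c "
from h import *
st(); plan([.428,-.299,.003],7.7)"
```

```text
{'time': 20.675, 'tool_pos': [0.4272, -0.2986, -0.0197], 'tool_rot': [-3.1386, 0.0031, 0.1399], 'contact_force': [-0.3177, 0.3607, 0.403], 'opening': 0.0804, 'grip_force': 0.0, 'qpos': [-0.7568, 0.6212, 1.7779, -0.0008, 0.7467, 0.6747]}
 shift [0.008, 0.005, 0.013] turn [-0.0009, 0.001, 0.0018] tip [ 0.4273 -0.2986  0.0043] toolz [ 0. -0. -1.]
```

>>> move_arm --pt "0 0 0.01 0 0 0.0015" --pt "0 0 0.01 0 0 0.0015" --pt "0 0 0.01 0 0 0.0015" --pt "0 0 0.01 0 0 0.0015" --fingers -1 --newtons 25

```text
time: 21.18
tool_pos: [0.4286, -0.2999, -0.0184]
tool_rot: [3.141, -0.0, 0.133]
contact_force: [0.5, 0.6, 3.9]
opening: 0.0632
grip_force: 25.0
```

>>> move_arm --pt "0 0 -0.4 0 0 0" --pt "0 0 -0.9 0 0 0" --pt "0 0 -1 0 0 0"

```text
time: 21.55
tool_pos: [0.4297, -0.3008, 0.0841]
tool_rot: [3.137, -0.003, 0.133]
contact_force: [0.5, 0.7, -2.4]
opening: 0.0636
grip_force: 25.0
```

```bash
python3 -c "
from h import *
st(); plan([.59,.373,.15],-2)"
```

```text
{'time': 21.55, 'tool_pos': [0.4297, -0.3008, 0.0841], 'tool_rot': [3.1369, -0.0031, 0.1327], 'contact_force': [0.5057, 0.7203, -2.3823], 'opening': 0.0636, 'grip_force': 24.9993, 'qpos': [-0.7565, 0.4635, 1.6927, -0.0006, 0.9797, 0.6819]}
 shift [2.481, -6.465, -0.442] turn [0.0014, -0.0011, 0.0533] tip [ 0.4296 -0.3007  0.1081] toolz [-0. -0. -1.]
```

>>> move_arm --pt "0.2 -0.45 -0.4 0 0 0.03" --pt "0.36 -0.92 -0.4 0 0 0.053"

```text
time: 21.8
tool_pos: [0.4531, -0.2036, 0.1226]
tool_rot: [3.139, -0.003, -0.038]
contact_force: [0.8, 0.2, -1.4]
opening: 0.0633
grip_force: 25.0
```

>>> move_arm --pt "0.25 -0.5 0 0 0 0" --pt "0.5 -0.9 0 0 0 0"

```text
time: 22.05
tool_pos: [0.5047, -0.1133, 0.1201]
tool_rot: [-3.141, 0.002, -0.034]
contact_force: [0.3, -0.4, -1.3]
opening: 0.0632
grip_force: 25.0
```

>>> move_arm --pt "0.25 -0.5 0 0 0 0" --pt "0.5 -0.9 0 0 0 0"

```text
time: 22.3
tool_pos: [0.5578, -0.025, 0.1197]
tool_rot: [-3.141, 0.003, -0.033]
contact_force: [0.7, -1.3, -1.0]
opening: 0.0629
grip_force: 25.0
```

>>> move_arm --pt "0.25 -0.5 0 0 0 0" --pt "0.5 -0.9 0 0 0 0"

```text
time: 22.55
tool_pos: [0.6108, 0.0632, 0.1194]
tool_rot: [3.141, 0.003, -0.033]
contact_force: [2.0, -0.7, -0.9]
opening: 0.0634
grip_force: 25.0
```

>>> move_arm --pt "0.25 -0.5 0 0 0 0" --pt "0.5 -0.9 0 0 0 0"

```text
time: 22.8
tool_pos: [0.6638, 0.1514, 0.1191]
tool_rot: [3.141, 0.003, -0.033]
contact_force: [0.6, -1.3, -1.1]
opening: 0.0633
grip_force: 25.0
```

>>> move_arm --pt "0.2 -0.5 0 0 0 0" --pt "0.4 -0.9 0 0 0 0" --pt "0.4 -0.9 0 0 0 0"

```text
time: 23.18
tool_pos: [0.7064, 0.2413, 0.1174]
tool_rot: [3.141, 0.004, -0.03]
contact_force: [-0.8, 0.4, -2.1]
opening: 0.063
grip_force: 25.0
```

```bash
python3 -c "
from h import *
st(); plan([.59,.373,.06],-2)"
```

```text
{'time': 23.175, 'tool_pos': [0.7064, 0.2413, 0.1174], 'tool_rot': [3.1413, 0.0038, -0.0301], 'contact_force': [-0.7549, 0.4106, -2.0692], 'opening': 0.063, 'grip_force': 24.9995, 'qpos': [0.2264, 0.8352, 0.8839, 0.0007, 1.4262, 1.8272]}
 shift [-1.2, -1.281, 0.818] turn [0.0001, 0.0012, 0.0015] tip [0.7065 0.2414 0.1414] toolz [-0. -0. -1.]
```

>>> move_arm --pt "-0.5 -0.5 0 0 0 0" --pt "-0.9 -1 0 0 0 0"

```text
time: 23.42
tool_pos: [0.6249, 0.3324, 0.119]
tool_rot: [3.14, 0.003, -0.037]
contact_force: [-0.2, 0.7, -1.2]
opening: 0.0633
grip_force: 25.0
```

>>> move_arm --pt "-0.3 -0.28 0.3 0 0 0" --pt "-0.3 -0.28 0.6 0 0 0" --pt "-0.3 -0.28 0.6 0 0 0"

```text
time: 23.8
tool_pos: [0.5947, 0.3608, 0.0572]
tool_rot: [3.138, 0.007, -0.034]
contact_force: [0.1, -1.0, -1.1]
opening: 0.0633
grip_force: 25.0
```

```bash
python3 -c "
from h import *
st(); plan([.59,.373,.0245],-2)
c=cam('top');H,S,V=masks(c)
show('inlay',rect(c,(V>140)&(S<60),.02,(130,160,300,220)))
"
```

```text
{'time': 23.8, 'tool_pos': [0.5947, 0.3608, 0.0572], 'tool_rot': [3.1376, 0.0073, -0.0337], 'contact_force': [0.0545, -0.9829, -1.1011], 'opening': 0.0633, 'grip_force': 24.9993, 'qpos': [0.4354, 0.7839, 1.1582, -0.0003, 1.2078, 2.04]}
 shift [-0.047, -0.122, 0.567] turn [0.0013, 0.0023, 0.0004] tip [0.5949 0.3609 0.0812] toolz [-0. -0. -1.]
inlay [567.1, 389.5, 52.1, 15.4, 88.3] [554.0, 379.3, 88.9, 41.1, 88.4] [564.3, 248.7, 80.1, 69.3, 88.3] [574.5, 123.1, 102.7, 79.5, -1.2]
```

>>> move_arm --pt "-0.045 -0.12 0.2 0 0 0" --pt "-0.045 -0.12 0.4 0 0.002 0" --pt "-0.045 -0.12 0.5 0 0.002 0" --pt "-0.045 -0.12 0.5 0 0.002 0"

```text
time: 24.35
tool_pos: [0.593, 0.3742, 0.01]
tool_rot: [3.141, -0.004, -0.034]
contact_force: [0.7, 0.4, -1.4]
opening: 0.0634
grip_force: 25.0
```

```bash
python3 -c "
from h import *
st(); plan([.59,.3735,.026],-2)"
```

```text
{'time': 24.35, 'tool_pos': [0.593, 0.3742, 0.01], 'tool_rot': [3.1409, -0.0045, -0.0345], 'contact_force': [0.7262, 0.4187, -1.3725], 'opening': 0.0634, 'grip_force': 24.9994, 'qpos': [0.4551, 0.8363, 1.1911, -0.003, 1.1106, 2.0617]}
 shift [-0.03, 0.008, 0.08] turn [0.0002, -0.0014, 0.0001] tip [0.5929 0.3742 0.034 ] toolz [-0. -0. -1.]
```

>>> move_arm --pt "-0.03 0 0.04 0 -0.001 0" --pt "-0.03 0 0.08 0 -0.001 0" --pt "-0.03 0 0.08 0 -0.001 0"

```text
time: 24.72
tool_pos: [0.5902, 0.3745, 0.0027]
tool_rot: [3.141, -0.002, -0.034]
contact_force: [-0.0, -0.1, -2.1]
opening: 0.0631
grip_force: 25.0
```

>>> move_arm --pt "0 0 0 0 0 0" --pt "0 0 0 0 0 0" --fingers 0.58

```text
time: 24.98
tool_pos: [0.5906, 0.3747, 0.0033]
tool_rot: [-3.141, -0.003, -0.034]
contact_force: [0.1, -0.6, 0.6]
opening: 0.0723
grip_force: 0.0
```

>>> move_arm --pt "0 0 -0.3 0 0 0" --pt "0 0 -0.9 0 0 0" --pt "0 0 -1 0 0 0"

```text
time: 25.35
tool_pos: [0.5927, 0.376, 0.1088]
tool_rot: [-3.137, -0.011, -0.034]
contact_force: [0.5, 0.4, 0.0]
opening: 0.0722
grip_force: 0.0
```

>>> move_arm --pt "0 0.5 0 0 0 0" --pt "0 1 0 0 0 0"

```text
time: 25.6
tool_pos: [0.5862, 0.2738, 0.1026]
tool_rot: [3.141, -0.003, -0.033]
contact_force: [0.2, 0.7, 0.7]
opening: 0.0722
grip_force: 0.0
```

>>> move_arm --pt "0 0.5 0 0 0 0" --pt "0 1 0 0 0 0"

```text
time: 25.85
tool_pos: [0.5829, 0.1731, 0.1027]
tool_rot: [3.141, -0.003, -0.034]
contact_force: [0.7, -0.5, 0.3]
opening: 0.0723
grip_force: 0.0
```

>>> move_arm --pt "0 0.5 0 0 0 0" --pt "0 1 0 0 0 0" --fingers 0.75

```text
time: 26.1
tool_pos: [0.5795, 0.0731, 0.1027]
tool_rot: [3.141, -0.003, -0.034]
contact_force: [0.1, 0.5, -0.8]
opening: 0.0798
grip_force: 0.0
```

```bash
python3 - <<'E'
from h import *
st()
t=cam('top');s=cam('scene')
for c,b in((t,(130,160,190,225)),(s,(350,95,420,150))):
    H,S,V=masks(c)
    m=(H>100)&(H<125)&(S>55)
    show('blue',rect(c,cv2.morphologyEx(m.astype(np.uint8),cv2.MORPH_CLOSE,np.ones((3,3))),.03,b,15))
a=cv2.resize(t['image'][145:235,120:300,::-1],None,fx=4,fy=4,interpolation=3);cv2.imwrite('pics/t6.png',a)
E
```

```text
{'time': 26.1, 'tool_pos': [0.5795, 0.0731, 0.1027], 'tool_rot': [3.1414, -0.0025, -0.034], 'contact_force': [0.1493, 0.5371, -0.8257], 'opening': 0.0798, 'grip_force': 0.0, 'qpos': [-0.0055, 0.5386, 1.4968, -0.0003, 1.1037, 1.5994]}
blue [580.7, 374.4, 35.6, 34.8, -46.1]
blue [588.9, 376.5, 19.4, 18.2, 29.1]
```

View pics/t6.png

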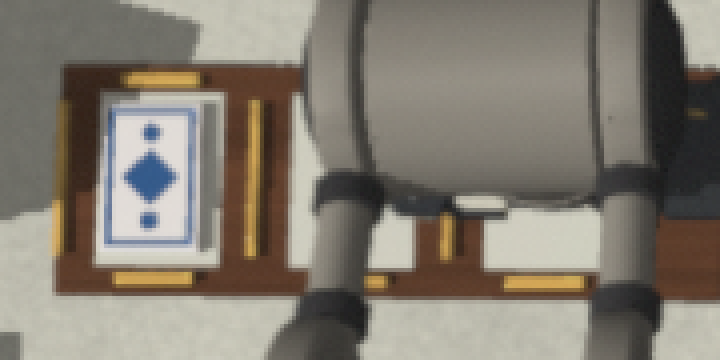

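Bay 1 is done: the tile at crop (150,176) sits centred in its inlay, painted face up. The plan for the cork-up tiles is to grip one end lightly and lift so the tile swings to hang. I then set its foot down and lay it over, keeping the tool vertical throughout.

>>> move_arm --pt "0 0.5 0 0 0 -0.02" --pt "0 1 0 0 0 -0.039"

```text
time: 26.45
tool_pos: [0.5764, -0.0255, 0.1027]
tool_rot: [3.141, -0.003, 0.092]
contact_force: [1.2, -0.7, -0.0]
opening: 0.0802
grip_force: 0.0
```

>>> move_arm --pt "-0.1 0.5 0 0 0 0" --pt "-0.2 1 0 0 0 0"

```text
time: 26.7
tool_pos: [0.5652, -0.1274, 0.1027]
tool_rot: [3.141, -0.003, 0.089]
contact_force: [1.2, -0.8, 0.7]
opening: 0.0805
grip_force: 0.0
```

>>> move_arm --pt "-0.1 0.5 0 0 0 0" --pt "-0.2 1 0 0 0 0"

```text
time: 26.95
tool_pos: [0.5542, -0.2289, 0.1027]
tool_rot: [3.141, -0.003, 0.089]
contact_force: [0.0, 0.3, 0.3]
opening: 0.0807
grip_force: 0.0
```

>>> move_arm --pt "0 0.5 0 0 0 0" --pt "0 1 0 0 0 0" --pt "0 1 0 0 0 0"

```text
time: 27.32
tool_pos: [0.5629, -0.3306, 0.1022]
tool_rot: [3.14, -0.003, 0.085]
contact_force: [-0.1, 0.3, -0.7]
opening: 0.0802
grip_force: 0.0
```

```bash
python3 - <<'E'
from h import *
st()
for n,b in(('top',(430,160,510,270)),('scene',(150,270,270,360))):
    c=cam(n);H,S,V=masks(c); show(n,rect(c,(H<20)&(S>70),.01,b))
plan([.5198,-.4293,.05],5.1)
E
```

```text
{'time': 27.325, 'tool_pos': [0.5629, -0.3306, 0.1022], 'tool_rot': [3.1404, -0.0028, 0.0848], 'contact_force': [-0.1171, 0.3251, -0.6855], 'opening': 0.0802, 'grip_force': 0.0, 'qpos': [-0.6488, 0.6568, 1.2778, 0.001, 1.2041, 0.8369]}
top [526.2, -438.4, 44.4, 33.8, 87.0]
scene [556.5, -425.6, 91.6, 60.2, 5.3] [450.1, -427.0, 91.8, 59.8, -6.9]
 shift [-0.521, 0.983, 0.76] turn [-0.0003, -0.0006, -0.0004] tip [ 0.5629 -0.3269  0.1262] toolz [ 0. -0. -1.]
```

>>> move_arm --pt "-0.3 0.5 0.4 0 0 0" --pt "-0.52 0.98 0.76 0 0 0" --pt "-0.52 0.98 0.76 0 0 0" --pt "-0.52 0.98 0.76 0 0 0"

```text
time: 27.92
tool_pos: [0.5205, -0.4285, 0.0267]
tool_rot: [-3.141, -0.002, 0.089]
contact_force: [0.1, 1.0, 0.8]
opening: 0.0802
grip_force: 0.0
```

```bash
python3 -c "
from h import *
plan([.5198,-.4293,.003],5.1)"
```

```text
shift [-0.009, 0.008, 0.477] turn [-0.0002, -0.0007, -0.0001] tip [ 0.5205 -0.4285  0.0507] toolz [ 0. -0. -1.]
```

>>> move_arm --pt "0 0 0.25 0 0 0" --pt "0 0 0.45 0 0 0" --pt "0 0 0.475 0 0 0" --pt "0 0 0.475 0 0 0"

```text
time: 28.42
tool_pos: [0.5209, -0.4295, -0.0201]
tool_rot: [3.141, -0.003, 0.089]
contact_force: [-0.7, 0.0, 1.3]
opening: 0.0801
grip_force: 0.0
```

>>> move_arm --pt "0 0 0 0 0 0" --pt "0 0 0 0 0 0" --pt "0 0 0 0 0 0" --fingers -1 --newtons 4

```text
time: 28.8
tool_pos: [0.5205, -0.4301, -0.0199]
tool_rot: [3.14, -0.003, 0.088]
contact_force: [-0.3, 0.7, 2.2]
opening: 0.0641
grip_force: 4.0
```

>>> move_arm --pt "0 0 -0.1 0 0 0" --pt "0 0 -0.2 0 0 0" --pt "0 0 -0.35 0 0 0" --pt "0 0 -0.5 0 0 0" --pt "0 0 -0.7 0 0 0" --pt "0 0 -0.9 0 0 0" --pt "0 0 -1 0 0 0" --pt "0 0 -1 0 0 0"

```text
time: 29.8
tool_pos: [0.5203, -0.4301, 0.0804]
tool_rot: [3.14, -0.004, 0.088]
contact_force: [-0.5, -0.3, -0.5]
opening: 0.0637
grip_force: 4.0
```

```bash
cat > look.py <<'E'
from h import *
import sys
st(); t,_=tip(); print(t)
for n in ('scene','top'):
    c=cam(n);P=cloud(c);H,S,V=masks(c)
    near=(abs(P[...,0]-t[0])<.13)&(abs(P[...,1]-t[1])<.05)
    for nm,k in(('cork',(H<22)&(S>70)),('white',(V>150)&(S<60)&(P[...,2]>.008)),('blue',(H>100)&(H<125)&(S>60))):
        k=k&near
        if k.sum()>8: q=P[k]; print(n,nm,k.sum(),'min',np.percentile(q,3,0).round(3),'max',np.percentile(q,97,0).round(3))
if len(sys.argv)>1:
    c=cam('scene'); u,v=proj(c,t)[0].astype(int); cv2.imwrite('pics/'+sys.argv[1],cv2.resize(cv2.convertScaleAbs(c['image'][max(0,v-60):v+60,max(0,u-80):u+80,::-1],alpha=1.4),None,fx=5,fy=5,interpolation=3))
E
python3 look.py
```

```text
{'time': 29.8, 'tool_pos': [0.5203, -0.4301, 0.0804], 'tool_rot': [3.1397, -0.0036, 0.0884], 'contact_force': [-0.4678, -0.2796, -0.534], 'opening': 0.0637, 'grip_force': 3.9998, 'qpos': [-0.8051, 0.7168, 1.2255, 0.0017, 1.1957, 0.6766]}
[ 0.52017751 -0.4301122   0.10436392]
scene cork 463 min [ 0.414 -0.467  0.008] max [ 0.557 -0.394  0.214]
scene white 54 min [ 0.532 -0.4    0.269] max [ 0.55  -0.381  0.276]
scene blue 15 min [ 0.507 -0.479  0.193] max [ 0.555 -0.436  0.284]
top cork 579 min [ 0.408 -0.456  0.007] max [ 0.58  -0.394  0.429]
top white 450 min [ 0.455 -0.45   0.219] max [ 0.551 -0.38   0.467]
```

```bash
sed -i 's/near=(abs/near=(P[...,2]<.15)\&(abs/' look.py; sed -i "s/(H<22)&(S>70)),/(H<22)\&(S>70)\&(P[...,2]>.018)),/" look.py; python3 look.py f7.png
```

```text
{'time': 29.9, 'tool_pos': [0.5197, -0.4295, 0.0787], 'tool_rot': [-3.1412, -0.0018, 0.0885], 'contact_force': [-0.0381, 0.8759, -1.9549], 'opening': 0.0639, 'grip_force': 3.9996, 'qpos': [-0.8051, 0.7185, 1.2269, 0.0018, 1.1953, 0.6766]}
[ 0.51962032 -0.42948164  0.10269678]
scene cork 251 min [ 0.513 -0.462  0.029] max [ 0.53  -0.404  0.108]
top white 17 min [ 0.407 -0.401  0.008] max [ 0.485 -0.392  0.013]
```

View pics/f7.png

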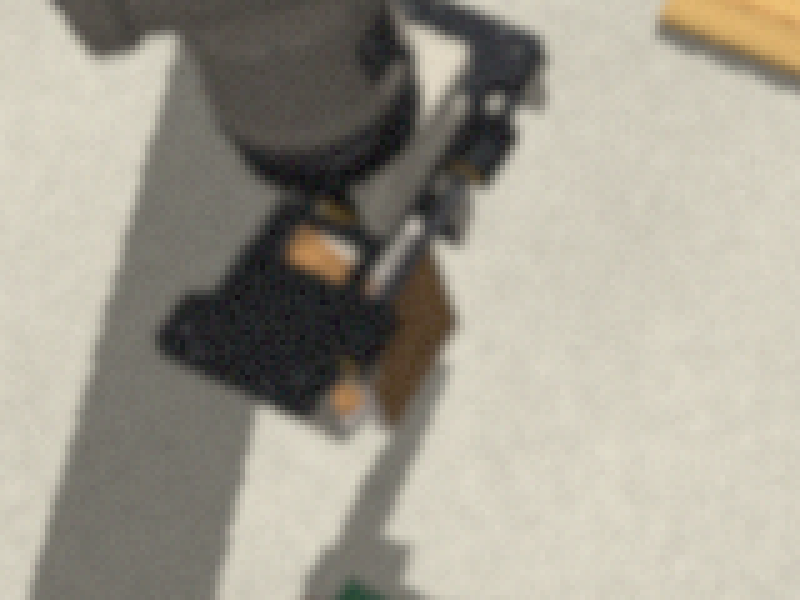

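The tile at crop (415,340) hangs vertically with its cork toward +x and its foot about 20 mm up. I'll lower it until the foot touches, then lay it over toward +x along an arc.

>>> move_arm --pt "0 0 0.08 0 0 0" --pt "0 0 0.15 0 0 0" --pt "0 0 0.17 0 0 0" --pt "0 0 0.17 0 0 0"

```text
time: 30.55
tool_pos: [0.52, -0.4297, 0.0622]
tool_rot: [3.141, -0.002, 0.089]
contact_force: [0.3, 1.2, 0.6]
opening: 0.0635
grip_force: 4.0
```

```bash
python3 look.py
```

```text
{'time': 30.55, 'tool_pos': [0.52, -0.4297, 0.0622], 'tool_rot': [3.1413, -0.0024, 0.0885], 'contact_force': [0.346, 1.2468, 0.6232], 'opening': 0.0635, 'grip_force': 4.0004, 'qpos': [-0.8049, 0.735, 1.2432, 0.0018, 1.1616, 0.6766]}
[ 0.51996032 -0.42968259  0.08621002]
scene cork 212 min [ 0.514 -0.458  0.02 ] max [ 0.521 -0.405  0.086]
top white 9 min [ 0.409 -0.401  0.008] max [ 0.555 -0.393  0.01 ]
```

>>> move_arm --pt "0.08 0 0.02 0 0 0" --pt "0.2 0 0.035 0 0 0" --pt "0.32 0 0.065 0 0 0" --pt "0.43 0 0.11 0 0 0" --pt "0.56 0 0.19 0 0 0" --pt "0.67 0 0.285 0 0 0" --pt "0.76 0 0.4 0 0 0" --pt "0.83 0 0.53 0 0 0" --pt "0.88 0 0.67 0 0 0" --pt "0.9 0 0.8 0 0 0" --pt "0.9 0 0.82 0 0 0" --pt "0.9 0 0.82 0 0 0"

```text
time: 32.15
tool_pos: [0.6094, -0.4219, -0.0196]
tool_rot: [3.142, -0.002, 0.088]
contact_force: [-0.2, -0.4, -0.6]
opening: 0.0639
grip_force: 4.0
```

```bash
sed -i "s/(P\[...,2\]>.008)/(P[...,2]>.004)/" look.py; python3 look.py
```

```text
{'time': 32.15, 'tool_pos': [0.6094, -0.4219, -0.0196], 'tool_rot': [3.1416, -0.0017, 0.0882], 'contact_force': [-0.2232, -0.389, -0.6283], 'opening': 0.0639, 'grip_force': 4.0, 'qpos': [-0.7094, 0.9415, 1.0498, 0.0013, 1.1491, 0.7727]}
[ 0.60933892 -0.42192363  0.00435065]
scene cork 28 min [ 0.604 -0.44   0.086] max [ 0.636 -0.383  0.122]
scene white 292 min [ 0.509 -0.466  0.004] max [ 0.732 -0.379  0.017]
scene blue 74 min [ 0.53  -0.459  0.011] max [ 0.623 -0.419  0.116]
top white 151 min [ 0.513 -0.454  0.004] max [ 0.729 -0.372  0.148]
```

>>> move_arm --pt "0 0 0 0 0 0" --pt "0 0 0 0 0 0" --pt "0 0 -0.02 0 0 0" --pt "-0.2 0 -0.02 0 0 0" --pt "-0.37 0 -0.01 0 0 0" --pt "-0.37 0 0 0 0 0" --fingers 0.75

```text
time: 33.0
tool_pos: [0.5723, -0.4255, -0.0192]
tool_rot: [3.141, -0.002, 0.087]
contact_force: [0.9, 0.7, 0.7]
opening: 0.0806
grip_force: 0.0
```

```bash
python3 - <<'E'
from h import *
st()
for n,b in(('top',(440,160,500,215)),('scene',(190,285,280,360))):
    c=cam(n);P=cloud(c);H,S,V=masks(c)
    m=(H>95)&(H<130)&(S>55)&(P[...,2]<.03)
    show(n,rect(c,m,.01,b,6))
    if n=='scene':
        k=m.copy();k[:285]=0;k[360:]=0;k[:,:190]=0;k[:,280:]=0; q=np.argwhere(k)[:,::-1]; p=onplane(c,q,.01); print(len(p),p.min(0),p.max(0))
        cv2.imwrite('pics/f8.png',cv2.resize(cv2.convertScaleAbs(c['image'][250:370,160:320,::-1],alpha=1.4),None,fx=4,fy=4,interpolation=3))
E
```

```text
{'time': 33.0, 'tool_pos': [0.5723, -0.4255, -0.0192], 'tool_rot': [3.1412, -0.0024, 0.0874], 'contact_force': [0.8772, 0.7097, 0.7397], 'opening': 0.0806, 'grip_force': 0.0, 'qpos': [-0.7474, 0.8909, 1.1622, 0.0016, 1.0866, 0.7353]}
top
scene [550.8, -424.9, 11.6, 5.5, 79.7]
48 [ 0.52845153 -0.44772372  0.01      ] [ 0.60266977 -0.39527647  0.01      ]
```

>>> move_arm --pt "0 0 0 0 0 0" --pt "0 0 0 0 0 0" --pt "0 0 0 0 0 0" --pt "0 0 0 0 0 0" --fingers -1 --newtons 25

```text
time: 33.6
tool_pos: [0.5732, -0.425, -0.0196]
tool_rot: [3.141, -0.003, 0.089]
contact_force: [0.6, -0.5, -0.4]
opening: 0.0633
grip_force: 25.0
```

>>> move_arm --pt "0 0 -0.4 0 0 0" --pt "0 0 -0.9 0 0 0.02" --pt "0 0 -1 0 0 0.039"

```text
time: 33.98
tool_pos: [0.5744, -0.4266, 0.085]
tool_rot: [3.137, -0.008, -0.036]
contact_force: [0.4, -0.1, -1.5]
opening: 0.063
grip_force: 25.0
```

>>> move_arm --pt "0 -0.5 -0.2 0 0 0" --pt "0 -1 -0.4 0 0 0"

```text
time: 34.22
tool_pos: [0.5754, -0.3242, 0.1204]
tool_rot: [-3.141, -0.002, -0.036]
contact_force: [0.9, 0.3, -1.7]
opening: 0.0637
grip_force: 25.0
```

```bash
python3 look.py; python3 -c "
from h import *
plan([.5846,.249,.10],-2)"
```

```text
{'time': 34.225, 'tool_pos': [0.5754, -0.3242, 0.1204], 'tool_rot': [-3.141, -0.0016, -0.0355], 'contact_force': [0.9117, 0.2727, -1.7148], 'opening': 0.0637, 'grip_force': 24.9987, 'qpos': [-0.6298, 0.6556, 1.227, 0.0015, 1.258, 0.9761]}
[ 0.57539691 -0.3242349   0.14435022]
scene white 426 min [ 0.458 -0.372  0.004] max [ 0.698 -0.277  0.009]
top white 53 min [ 0.468 -0.37   0.004] max [ 0.699 -0.277  0.07 ]
 shift [-0.101, -5.697, 0.471] turn [-0.0, -0.0016, 0.0016] tip [ 0.5774 -0.3207  0.1472] toolz [-0. -0. -1.]
```

>>> move_arm --pt "0 -0.5 0 0 0 0" --pt "0 -1 0 0 0 0"

```text
time: 34.58
tool_pos: [0.5791, -0.2246, 0.12]
tool_rot: [3.142, -0.002, -0.035]
contact_force: [1.0, 0.4, -1.0]
opening: 0.0636
grip_force: 25.0
```

>>> move_arm --pt "0 -0.5 0 0 0 0" --pt "0 -1 0 0 0 0"

```text
time: 34.83
tool_pos: [0.5826, -0.1242, 0.1201]
tool_rot: [3.141, -0.002, -0.035]
contact_force: [-0.1, 0.3, -1.1]
opening: 0.0637
grip_force: 25.0
```

>>> move_arm --pt "0 -0.5 0 0 0 0" --pt "0 -1 0 0 0 0"

```text
time: 35.08
tool_pos: [0.5862, -0.0242, 0.1201]
tool_rot: [3.141, -0.002, -0.034]
contact_force: [0.7, 0.6, -0.6]
opening: 0.0633
grip_force: 25.0
```

>>> move_arm --pt "0 -0.5 0 0 0 0" --pt "0 -1 0 0 0 0"

```text
time: 35.33
tool_pos: [0.5897, 0.0758, 0.1201]
tool_rot: [3.141, -0.002, -0.034]
contact_force: [-0.0, 0.1, -1.9]
opening: 0.0635
grip_force: 25.0
```

>>> move_arm --pt "-0.1 -0.5 0 0 0 0" --pt "-0.1 -1 0 0 0 0"

```text
time: 35.58
tool_pos: [0.5826, 0.176, 0.12]
tool_rot: [3.141, -0.002, -0.034]
contact_force: [0.2, 0.1, -1.2]
opening: 0.0636
grip_force: 25.0
```

>>> move_arm --pt "0 -0.5 0 0 0 0" --pt "0 -0.7 0.5 0 0 0" --pt "0 -0.7 0.5 0 0 0" --pt "0 -0.7 0.5 0 0 0"

```text
time: 36.08
tool_pos: [0.5863, 0.244, 0.071]
tool_rot: [3.141, -0.003, -0.035]
contact_force: [-0.0, -0.6, -2.0]
opening: 0.0637
grip_force: 25.0
```

```bash
python3 -c "
from h import *
st();plan([.5846,.249,.028],-2)"
```

```text
{'time': 36.075, 'tool_pos': [0.5863, 0.244, 0.071], 'tool_rot': [3.1411, -0.0032, -0.0345], 'contact_force': [-0.0409, -0.5953, -1.959], 'opening': 0.0637, 'grip_force': 24.9994, 'qpos': [0.2746, 0.6578, 1.3704, -0.0016, 1.1105, 1.8806]}
 shift [-0.021, -0.049, 0.67] turn [0.0001, -0.001, 0.0001] tip [0.5862 0.244  0.095 ] toolz [-0. -0. -1.]
```

>>> move_arm --pt "-0.02 -0.05 0.3 0 -0.001 0" --pt "-0.02 -0.05 0.5 0 -0.001 0" --pt "-0.02 -0.05 0.65 0 -0.001 0" --pt "-0.02 -0.05 0.69 0 -0.001 0" --pt "-0.02 -0.05 0.69 0 -0.001 0"

```text
time: 36.7
tool_pos: [0.5852, 0.2492, 0.0031]
tool_rot: [3.142, -0.002, -0.035]
contact_force: [-0.7, -2.7, 2.2]
opening: 0.0635
grip_force: 25.0
```

>>> move_arm --pt "0 0 0 0 0 0" --pt "0 0 0 0 0 0" --fingers 0.58

```text
time: 36.95
tool_pos: [0.5842, 0.25, 0.0018]
tool_rot: [-3.141, -0.0, -0.034]
contact_force: [0.3, -0.3, 0.6]
opening: 0.0719
grip_force: 0.0
```

>>> move_arm --pt "0 0 -0.3 0 0 0" --pt "0 0 -0.9 0 0 0" --pt "0 0 -1 0 0 0"

```text
time: 37.33
tool_pos: [0.5866, 0.2509, 0.1063]
tool_rot: [-3.139, -0.008, -0.034]
contact_force: [0.3, -0.7, -0.2]
opening: 0.0729
grip_force: 0.0
```

>>> move_arm --pt "0 0.5 0 0 0 0" --pt "0 1 0 0 0 0"

```text
time: 37.58
tool_pos: [0.58, 0.1494, 0.1009]
tool_rot: [3.141, 0.001, -0.032]
contact_force: [0.8, -0.7, -0.2]
opening: 0.0723
grip_force: 0.0
```

>>> move_arm --pt "-0.1 0.5 0 0 0 0" --pt "-0.2 1 0 0 0 0" --fingers 0.75

```text
time: 37.83
tool_pos: [0.5564, 0.0493, 0.1007]
tool_rot: [3.141, 0.001, -0.034]
contact_force: [1.3, -0.1, 0.2]
opening: 0.0802
grip_force: 0.0
```

>>> move_arm --pt "-0.1 0.5 0 0 0 0" --pt "-0.2 1 0 0 0 0"

```text
time: 38.08
tool_pos: [0.533, -0.0499, 0.1009]
tool_rot: [-3.142, 0.001, -0.034]
contact_force: [0.2, 0.1, 0.6]
opening: 0.0806
grip_force: 0.0
```

>>> move_arm --pt "-0.1 0.5 0 0 0 0" --pt "-0.2 1 0 0 0 0"

```text
time: 38.33
tool_pos: [0.5096, -0.1491, 0.101]
tool_rot: [-3.141, 0.001, -0.034]
contact_force: [1.0, -0.5, -0.1]
opening: 0.0803
grip_force: 0.0
```

>>> move_arm --pt "-0.1 0.5 0 0 0 0" --pt "-0.2 1 0 0 0 0"

```text
time: 38.58
tool_pos: [0.4863, -0.2483, 0.1009]
tool_rot: [-3.141, 0.001, -0.034]
contact_force: [1.5, -1.0, -0.2]
opening: 0.0799
grip_force: 0.0
```

```bash
cat > chk.py <<'E'
from h import *
st()
t=cam('top');H,S,V=masks(t)
def white(c,b):
    H,S,V=masks(c); return
m=(H>100)&(H<125)&(S>55)
show('top blue',rect(t,cv2.morphologyEx(m.astype(np.uint8),cv2.MORPH_CLOSE,np.ones((3,3))),.03,(125,160,285,225),15))
s=cam('scene');H,S,V=masks(s);m=(H>100)&(H<125)&(S>70)
show('scene blue',rect(s,m,.03,(300,95,420,200),8))
show('scene cork',rect(s,(H<20)&(S>70),.01,(150,270,270,360)))
H,S,V=masks(t);show('top cork',rect(t,(H<20)&(S>70),.01,(430,160,510,270)))
E
python3 chk.py
```

```text
{'time': 38.575, 'tool_pos': [0.4863, -0.2483, 0.1009], 'tool_rot': [-3.1412, 0.0011, -0.034], 'contact_force': [1.49, -0.9933, -0.2151], 'opening': 0.0799, 'grip_force': 0.0, 'qpos': [-0.6124, 0.4802, 1.6068, -0.0003, 1.0557, 0.9926]}
top blue [571.3, 251.2, 21.8, 21.4, 43.8] [580.7, 374.5, 35.7, 34.8, -45.9]
scene blue [737.5, 100.3, 58.5, 21.3, 29.4] [569.7, 255.2, 21.1, 16.9, 29.3] [589.0, 378.0, 18.8, 17.3, 53.9]
scene cork [449.1, -427.1, 93.8, 60.1, -6.9]
top cork
```

```bash
python3 - <<'E'
from h import *
t=cam('top');P=cloud(t);H,S,V=masks(t)
for c,n in((t,'top'),(cam('scene'),'scene')):
    P=cloud(c)
    for y0 in(.249,.3745):
        print(n,y0,[ (round(x,3),np.nanmedian(P[(abs(P[...,0]-x)<.004)&(abs(P[...,1]-y0)<.02)&(P[...,2]<.06)][:,2]).round(4)) for x in np.arange(.515,.665,.01)])
a=cv2.resize(t['image'][150:235,120:300,::-1],None,fx=4,fy=4,interpolation=3);cv2.imwrite('pics/t9.png',a)
E
```

```text
top 0.249 [(np.float64(0.515), np.float64(0.0215)), (np.float64(0.525), np.float64(0.036)), (np.float64(0.535), np.float64(0.0369)), (np.float64(0.545), np.float64(0.0362)), (np.float64(0.555), np.float64(0.0357)), (np.float64(0.565), np.float64(0.0349)), (np.float64(0.575), np.float64(0.0333)), (np.float64(0.585), np.float64(0.0332)), (np.float64(0.595), np.float64(0.0317)), (np.float64(0.605), np.float64(0.0317)), (np.float64(0.615), np.float64(0.0308)), (np.float64(0.625), np.float64(0.0205)), (np.float64(0.635), np.float64(0.0209)), (np.float64(0.645), np.float64(0.0247)), (np.float64(0.655), np.float64(0.0225)), (np.float64(0.665), np.float64(0.0005))]
top 0.3745 [(np.float64(0.515), np.float64(0.018)), (np.float64(0.525), np.float64(0.0275)), (np.float64(0.535), np.float64(0.0213)), (np.float64(0.545), np.float64(0.0299)), (np.float64(0.555), np.float64(0.0305)), (np.float64(0.565), np.float64(0.0299)), (np.float64(0.575), np.float64(0.03)), (np.float64(0.585), np.float64(0.0303)), (np.float64(0.595), np.float64(0.0305)), (np.float64(0.605), np.float64(0.0302)), (np.float64(0.6
[... 864 characters left out ...]
t64(0.665), np.float64(0.0021))]
scene 0.3745 [(np.float64(0.515), np.float64(0.0215)), (np.float64(0.525), np.float64(0.0265)), (np.float64(0.535), np.float64(0.0232)), (np.float64(0.545), np.float64(0.032)), (np.float64(0.555), np.float64(0.0305)), (np.float64(0.565), np.float64(0.0323)), (np.float64(0.575), np.float64(0.0328)), (np.float64(0.585), np.float64(0.0322)), (np.float64(0.595), np.float64(0.032)), (np.float64(0.605), np.float64(0.0323)), (np.float64(0.615), np.float64(0.0325)), (np.float64(0.625), np.float64(0.0309)), (np.float64(0.635), np.float64(0.0276)), (np.float64(0.645), np.float64(0.0216)), (np.float64(0.655), np.float64(0.0269)), (np.float64(0.665), np.float64(0.0054))]
```

View pics/t9.png

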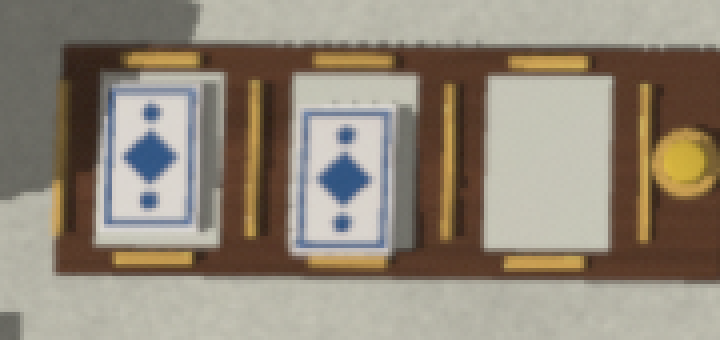

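Tile 2's diamond shows at crop (344,180), below the bay centre: it slid about 15 mm in the grip and rests on the -x end stop. I'll flip the third tile first, measuring it before the regrip this time, and then reseat this one.

```bash
python3 -c "
from h import *
plan([.4126,-.4226,.05],-6.9)"
```

```text
shift [-0.673, 1.778, 0.747] turn [-0.0002, 0.0005, 0.0268] tip [ 0.4865 -0.2474  0.1248] toolz [-0. -0. -1.]
```

>>> move_arm --pt "-0.3 0.5 0 0 0 0.01" --pt "-0.5 1 0.2 0 0 0.027" --pt "-0.5 1 0.2 0 0 0.027"

```text
time: 39.15
tool_pos: [0.4322, -0.346, 0.0799]
tool_rot: [-3.14, 0.003, -0.122]
contact_force: [0.2, 1.0, -0.0]
opening: 0.0804
grip_force: 0.0
```

```bash
python3 -c "
from h import *
plan([.4126,-.4226,.05],-6.9)"
```

```text
shift [-0.1, 0.785, 0.539] turn [-0.0004, 0.0009, -0.0005] tip [ 0.4322 -0.3461  0.1039] toolz [-0. -0. -1.]
```

>>> move_arm --pt "-0.1 0.4 0.2 0 0 0" --pt "-0.1 0.785 0.54 0 0 0" --pt "-0.1 0.785 0.54 0 0 0" --pt "-0.1 0.785 0.54 0 0 0"

```text
time: 39.65
tool_pos: [0.4154, -0.4203, 0.0278]
tool_rot: [-3.141, 0.001, -0.117]
contact_force: [0.5, -0.8, 0.2]
opening: 0.0803
grip_force: 0.0
```

```bash
python3 chk.py | tail -2; python3 -c "
from h import *
plan([.4126,-.4226,.0035],-6.9)"
```

```text
scene cork [449.1, -426.7, 93.7, 59.3, -6.9]
top cork [470.7, -430.1, 58.3, 48.8, 82.3]
 shift [-0.028, 0.022, 0.492] turn [0.0003, -0.0001, 0.0012] tip [ 0.4156 -0.4207  0.0527] toolz [-0. -0. -1.]
```

>>> move_arm --pt "-0.02 0.02 0.25 0 0 0" --pt "-0.02 0.02 0.45 0 0 0" --pt "-0.02 0.02 0.49 0 0 0" --pt "-0.02 0.02 0.49 0 0 0"

```text
time: 40.25
tool_pos: [0.4128, -0.4237, -0.0205]
tool_rot: [3.141, -0.0, -0.118]
contact_force: [-1.0, -0.1, 0.8]
opening: 0.0804
grip_force: 0.0
```

>>> move_arm --pt "0 0 0 0 0 0" --pt "0 0 0 0 0 0" --pt "0 0 0 0 0 0" --fingers -1 --newtons 5

```text
time: 40.62
tool_pos: [0.4124, -0.4241, -0.0207]
tool_rot: [3.141, -0.0, -0.119]
contact_force: [0.1, 0.5, 4.6]
opening: 0.0639
grip_force: 5.0
```

>>> move_arm --pt "0 0 -0.1 0 0 0" --pt "0 0 -0.2 0 0 0" --pt "0 0 -0.35 0 0 0" --pt "0 0 -0.5 0 0 0" --pt "0 0 -0.7 0 0 0" --pt "0 0 -0.9 0 0 0" --pt "0 0 -1 0 0 0" --pt "0 0 -1 0 0 0"

```text
time: 41.62
tool_pos: [0.4125, -0.4242, 0.0794]
tool_rot: [3.14, -0.001, -0.119]
contact_force: [0.1, 0.3, -2.2]
opening: 0.0639
grip_force: 5.0
```

```bash
python3 look.py
```

```text
{'time': 41.625, 'tool_pos': [0.4125, -0.4242, 0.0794], 'tool_rot': [3.1402, -0.0006, -0.1189], 'contact_force': [0.127, 0.2574, -2.1757], 'opening': 0.0639, 'grip_force': 4.9997, 'qpos': [-0.9286, 0.5779, 1.498, -0.0006, 1.0642, 0.7614]}
[ 0.41244128 -0.42415073  0.10342843]
scene cork 515 min [ 0.408 -0.45   0.029] max [ 0.419 -0.397  0.108]
scene white 90 min [ 0.42  -0.473  0.004] max [ 0.531 -0.376  0.007]
top white 94 min [ 0.289 -0.468  0.004] max [ 0.537 -0.38   0.007]
```

>>> move_arm --pt "0 0 0.08 0 0 0" --pt "0 0 0.15 0 0 0" --pt "0 0 0.175 0 0 0" --pt "0 0 0.175 0 0 0"

```text
time: 42.22
tool_pos: [0.4123, -0.4236, 0.0608]
tool_rot: [-3.141, 0.001, -0.119]
contact_force: [0.2, 1.1, 2.8]
opening: 0.0641
grip_force: 5.0
```

>>> move_arm --pt "0.08 0 0.02 0 0 0" --pt "0.2 0 0.03 0 0 0" --pt "0.32 0 0.06 0 0 0" --pt "0.43 0 0.105 0 0 0" --pt "0.56 0 0.185 0 0 0" --pt "0.67 0 0.28 0 0 0" --pt "0.76 0 0.4 0 0 0" --pt "0.83 0 0.53 0 0 0" --pt "0.88 0 0.67 0 0 0" --pt "0.9 0 0.8 0 0 0" --pt "0.9 0 0.82 0 0 0" --pt "0.9 0 0.82 0 0 0"

```text
time: 43.72
tool_pos: [0.5009, -0.4343, -0.0213]
tool_rot: [-3.141, 0.002, -0.119]
contact_force: [0.4, -0.2, -1.1]
opening: 0.0641
grip_force: 5.0
```

```bash
python3 look.py
```

```text
{'time': 43.725, 'tool_pos': [0.5009, -0.4343, -0.0213], 'tool_rot': [-3.1412, 0.0016, -0.1191], 'contact_force': [0.4362, -0.2056, -1.0866], 'opening': 0.0641, 'grip_force': 4.9999, 'qpos': [-0.8294, 0.8149, 1.3409, -0.0009, 0.9873, 0.8609]}
[ 0.5009663  -0.43436311  0.00265704]
scene cork 13 min [ 0.493 -0.447  0.086] max [ 0.536 -0.402  0.113]
scene white 112 min [ 0.463 -0.483  0.004] max [ 0.63  -0.389  0.017]
scene blue 43 min [ 0.445 -0.472  0.014] max [ 0.524 -0.405  0.115]
top white 306 min [ 0.421 -0.462  0.004] max [ 0.614 -0.385  0.135]
top blue 86 min [ 0.416 -0.438  0.011] max [ 0.469 -0.4    0.02 ]
```

>>> move_arm --pt "0 0 0 0 0 0" --pt "0 0 0 0 0 0" --pt "0 0 -0.3 0 0 0" --pt "0 0 -0.9 0 0 0" --pt "0 -0.5 -1 0 0 0" --pt "0 -1 -1 0 0 0" --pt "0 -1 -1 0 0 0" --fingers 0.75

```text
time: 44.7
tool_pos: [0.5139, -0.3319, 0.0797]
tool_rot: [-3.141, 0.001, -0.115]
contact_force: [0.1, -0.7, -0.1]
opening: 0.0803
grip_force: 0.0
```

```bash
cat > w.py <<'E'
from h import *
st()
for n,b in(('top',(445,190,505,270)),('scene',(150,270,260,360))):
    c=cam(n);P=cloud(c);H,S,V=masks(c)
    m=(H>95)&(H<130)&(S>70)
    show(n,rect(c,m,.01,b,12)); show(n+' tile',rect(c,cv2.morphologyEx(((P[...,2]>.0065)&(P[...,2]<.03)).astype(np.uint8),cv2.MORPH_OPEN,np.ones((3,3))),.01,b,200))
    k=m.copy();k[:b[1]]=0;k[b[3]:]=0;k[:,:b[0]]=0;k[:,b[2]:]=0
    p=onplane(c,np.argwhere(k)[:,::-1],.01)
    if len(p)>5: (cx,cy),(w,h),a=cv2.minAreaRect((p[:,:2]*1000).astype(np.float32)); print(n,'all blue',len(p),np.round([cx,cy,w,h,a],1))
E
python3 w.py
```

```text
{'time': 44.7, 'tool_pos': [0.5139, -0.3319, 0.0797], 'tool_rot': [-3.1411, 0.0006, -0.1152], 'contact_force': [0.0672, -0.6888, -0.1023], 'opening': 0.0803, 'grip_force': 0.0, 'qpos': [-0.6987, 0.6116, 1.4327, 0.0, 1.098, 0.9872]}
top [456.2, -429.3, 23.9, 23.4, -58.6]
top tile [442.7, -439.2, 56.0, 39.1, -3.1]
top all blue 80 [ 454.4 -432.    29.2   42.5   47.4]
scene [455.5, -428.3, 21.4, 19.3, -51.8]
scene tile [458.6, -429.2, 97.2, 64.8, -7.0]
scene all blue 81 [ 439.3 -400.9   48.6  100.8   30.6]
```

```bash
python3 -c "
from h import *
plan([.456,-.4288,.05],-6.9)"
```

```text
shift [-0.464, 0.995, 0.536] turn [0.0004, -0.0001, 0.0009] tip [ 0.5138 -0.3353  0.1035] toolz [-0. -0. -1.]
```

>>> move_arm --pt "-0.3 0.5 0.1 0 0 0" --pt "-0.46 0.98 0.4 0 0 0" --pt "-0.46 0.98 0.54 0 0 0" --pt "-0.46 0.98 0.54 0 0 0"

```text
time: 45.3
tool_pos: [0.4551, -0.4271, 0.0234]
tool_rot: [-3.14, 0.003, -0.121]
contact_force: [0.4, -0.3, -0.4]
opening: 0.0806
grip_force: 0.0
```

```bash
python3 -c "
from h import *
plan([.456,-.4288,.0045],-6.9)"
```

```text
shift [0.013, 0.017, 0.429] turn [-0.0006, 0.0008, -0.0001] tip [ 0.4551 -0.4271  0.0474] toolz [-0. -0. -1.]
```

>>> move_arm --pt "0.01 0.015 0.2 0 0 0" --pt "0.01 0.015 0.38 0 0 0" --pt "0.01 0.015 0.43 0 0 0" --pt "0.01 0.015 0.43 0 0 0"

```text
time: 45.8
tool_pos: [0.457, -0.4282, -0.0185]
tool_rot: [-3.141, 0.001, -0.118]
contact_force: [-0.8, 0.3, 0.9]
opening: 0.0805
grip_force: 0.0
```

>>> move_arm --pt "0 0 0 0 0 0" --pt "0 0 0 0 0 0" --pt "0 0 0 0 0 0" --pt "0 0 0 0 0 0" --fingers -1 --newtons 25

```text
time: 46.3
tool_pos: [0.4572, -0.429, -0.0174]
tool_rot: [3.141, -0.0, -0.119]
contact_force: [0.8, 0.2, 2.6]
opening: 0.0633
grip_force: 25.0
```

>>> move_arm --pt "0 0 -0.4 0 0 0" --pt "0 0 -0.9 0 0 -0.014" --pt "0 0 -1 0 0 -0.027"

```text
time: 46.68
tool_pos: [0.4582, -0.4302, 0.0857]
tool_rot: [3.137, -0.003, -0.033]
contact_force: [-0.4, 0.5, -1.5]
opening: 0.063
grip_force: 25.0
```

>>> move_arm --pt "0.1 -0.5 -0.2 0 0 0" --pt "0.2 -1 -0.4 0 0 0"

```text
time: 46.92
tool_pos: [0.4799, -0.3283, 0.1219]
tool_rot: [-3.141, 0.001, -0.036]
contact_force: [0.1, 0.5, -1.5]
opening: 0.0627
grip_force: 25.0
```

>>> move_arm --pt "0.1 -0.5 0 0 0 0" --pt "0.2 -1 0 0 0 0"

```text
time: 47.18
tool_pos: [0.5037, -0.2285, 0.122]
tool_rot: [3.141, 0.001, -0.034]
contact_force: [0.5, -1.0, -1.2]
opening: 0.063
grip_force: 25.0
```

>>> move_arm --pt "0.1 -0.5 0 0 0 0" --pt "0.2 -1 0 0 0 0"

```text
time: 47.42
tool_pos: [0.527, -0.1292, 0.1217]
tool_rot: [-3.142, 0.001, -0.034]
contact_force: [0.5, 0.5, -2.1]
opening: 0.063
grip_force: 25.0
```

>>> move_arm --pt "0.1 -0.5 0 0 0 0" --pt "0.2 -1 0 0 0 0"

```text
time: 47.68
tool_pos: [0.5504, -0.03, 0.1217]
tool_rot: [3.141, 0.001, -0.034]
contact_force: [1.2, -0.3, -1.4]
opening: 0.0627
grip_force: 25.0
```

>>> move_arm --pt "0.1 -0.5 0 0 0 0" --pt "0.2 -1 0 0 0 0" --pt "0.2 -1 0 0 0 0"

```text
time: 48.05
tool_pos: [0.5738, 0.071, 0.1214]
tool_rot: [-3.141, 0.001, -0.029]
contact_force: [0.2, -0.1, -1.4]
opening: 0.0632
grip_force: 25.0
```

```bash
python3 chk.py;python3 -c "
from h import *
plan([.5795,.124,.08],-2)"
```

```text
{'time': 48.05, 'tool_pos': [0.5738, 0.071, 0.1214], 'tool_rot': [-3.1411, 0.0012, -0.0294], 'contact_force': [0.2097, -0.1481, -1.4065], 'opening': 0.0632, 'grip_force': 24.9995, 'qpos': [-0.0097, 0.5109, 1.4883, 0.0006, 1.1435, 1.5902]}
top blue [580.7, 374.5, 35.7, 34.8, -45.9]
scene blue [737.5, 100.3, 58.5, 21.3, 29.4] [569.7, 255.2, 21.1, 16.9, 29.3] [589.0, 378.0, 18.8, 17.3, 53.9]
scene cork
top cork
 shift [0.044, -0.564, 0.653] turn [0.0002, 0.0006, 0.0007] tip [0.5734 0.0678 0.1454] toolz [-0. -0. -1.]
```

>>> move_arm --pt "0.04 -0.5 0.2 0 0 0" --pt "0.04 -0.56 0.65 0 0 0" --pt "0.04 -0.56 0.65 0 0 0" --pt "0.04 -0.56 0.65 0 0 0"

```text
time: 48.65
tool_pos: [0.5806, 0.122, 0.0581]
tool_rot: [3.141, -0.001, -0.036]
contact_force: [0.1, 0.3, -0.8]
opening: 0.0627
grip_force: 25.0
```

```bash
python3 -c "
from h import *
plan([.5795,.124,.0265],-2)"
```

```text
shift [-0.012, -0.019, 0.556] turn [0.0001, -0.0002, -0.0003] tip [0.5806 0.1221 0.0821] toolz [-0. -0. -1.]
```

Next I set it down, release, and go to bay 2 to reseat that tile (centre about (.570,.250), to be shifted +14.5 mm).

>>> move_arm --pt "-0.01 -0.02 0.25 0 0 0" --pt "-0.01 -0.02 0.45 0 0 0" --pt "-0.01 -0.02 0.55 0 0 0" --pt "-0.01 -0.02 0.56 0 0 0" --pt "-0.01 -0.02 0.56 0 0 0"

```text
time: 49.28
tool_pos: [0.5797, 0.1252, 0.002]
tool_rot: [3.142, -0.001, -0.034]
contact_force: [-1.0, -1.1, -0.1]
opening: 0.0633
grip_force: 25.0
```

>>> move_arm --pt "0 0 0 0 0 0" --pt "0 0 0 0 0 0" --fingers 0.58

```text
time: 49.52
tool_pos: [0.5791, 0.1256, 0.0013]
tool_rot: [-3.142, -0.0, -0.034]
contact_force: [1.0, 0.2, 0.3]
opening: 0.0723
grip_force: 0.0
```

>>> move_arm --pt "0 0 -0.3 0 0 0" --pt "0 0 -0.7 0 0 0" --pt "0 0 -0.7 0 0 0"

```text
time: 49.9
tool_pos: [0.5812, 0.1259, 0.0743]
tool_rot: [-3.141, -0.006, -0.034]
contact_force: [0.5, -0.5, 0.4]
opening: 0.0725
grip_force: 0.0
```

>>> move_arm --pt "-0.1 -0.5 0 0 0 0" --pt "-0.1 -1 0 0 0 0" --pt "-0.1 -1 0 0 0 0"

```text
time: 50.28
tool_pos: [0.5713, 0.229, 0.0699]
tool_rot: [-3.141, 0.001, -0.03]
contact_force: [0.3, -0.9, 0.9]
opening: 0.0726
grip_force: 0.0
```

```bash
python3 chk.py;python3 -c "
from h import *
plan([.570,.2505,.05],-2)"
```

```text
{'time': 50.275, 'tool_pos': [0.5713, 0.229, 0.0699], 'tool_rot': [-3.1413, 0.0014, -0.0298], 'contact_force': [0.3207, -0.9444, 0.8732], 'opening': 0.0726, 'grip_force': 0.0, 'qpos': [0.2564, 0.6289, 1.4304, 0.0008, 1.0835, 1.8566]}
top blue [582.8, 250.7, 41.4, 19.2, 17.7] [588.0, 125.0, 34.4, 34.0, 43.6]
scene blue [737.7, 100.4, 58.9, 21.3, 29.4] [578.9, 127.8, 19.4, 18.3, 48.6] [569.7, 255.2, 21.1, 17.0, 29.3] [589.0, 378.0, 18.8, 17.3, 53.9]
scene cork
top cork
 shift [-0.023, -0.246, 0.439] turn [0.0003, 0.0006, 0.0007] tip [0.5716 0.2259 0.0939] toolz [-0. -0. -1.]
```

>>> move_arm --pt "-0.01 -0.15 0.2 0 0 0" --pt "-0.01 -0.23 0.44 0 0 0" --pt "-0.01 -0.23 0.58 0 0 0" --pt "-0.01 -0.23 0.66 0 0 0" --pt "-0.01 -0.23 0.66 0 0 0"

```text
time: 51.0
tool_pos: [0.5719, 0.2483, 0.0042]
tool_rot: [3.141, 0.002, -0.035]
contact_force: [-0.1, -0.3, 0.1]
opening: 0.0728
grip_force: 0.0
```

```bash
python3 -c "
from h import *
plan([.571,.2495,.028],-2)"
```

```text
shift [-0.009, -0.012, 0.002] turn [0.0002, 0.0005, 0.0001] tip [0.5719 0.2483 0.0282] toolz [-0. -0. -1.]
```

>>> move_arm --pt "0 0 0 0 0 0" --pt "0 0 0 0 0 0" --pt "0 0 0 0 0 0" --fingers -1 --newtons 15

```text
time: 51.38
tool_pos: [0.5726, 0.2488, 0.0056]
tool_rot: [-3.141, -0.001, -0.034]
contact_force: [1.2, -0.5, 2.3]
opening: 0.0636
grip_force: 15.0
```

>>> move_arm --pt "0 0 -0.1 0 0 0" --pt "0 0 -0.2 0 0 0" --pt "0.08 0 -0.2 0 0 0" --pt "0.08 0 -0.2 0 0 0"

```text
time: 51.88
tool_pos: [0.5808, 0.2484, 0.0249]
tool_rot: [-3.142, -0.0, -0.034]
contact_force: [0.1, -0.7, -0.8]
opening: 0.0637
grip_force: 15.0
```

```bash
python3 -c "
from h import *
st();plan([.5846,.2495,.028],-2)"
```

```text
{'time': 51.875, 'tool_pos': [0.5808, 0.2484, 0.0249], 'tool_rot': [-3.1416, -0.0002, -0.0343], 'contact_force': [0.0534, -0.7161, -0.8285], 'opening': 0.0637, 'grip_force': 14.9996, 'qpos': [0.283, 0.7074, 1.4187, -0.0001, 1.0152, 1.8881]}
 shift [0.038, -0.012, 0.209] turn [-0.0, -0.0001, 0.0002] tip [0.5808 0.2484 0.0489] toolz [-0. -0. -1.]
```

>>> move_arm --pt "0.055 -0.01 0.05 0 0 0" --pt "0.055 -0.01 0.12 0 0 0" --pt "0.055 -0.01 0.19 0 0 0" --pt "0.055 -0.01 0.21 0 0 0"

```text
time: 52.38
tool_pos: [0.5848, 0.2492, 0.003]
tool_rot: [3.141, 0.002, -0.034]
contact_force: [-1.7, -0.7, 2.5]
opening: 0.063
grip_force: 15.0
```

>>> move_arm --pt "0 0 0 0 0 0" --pt "0 0 0 0 0 0" --fingers 0.58

```text
time: 52.62
tool_pos: [0.5858, 0.2494, 0.0042]
tool_rot: [-3.142, -0.0, -0.034]
contact_force: [0.2, 0.3, -0.1]
opening: 0.0724
grip_force: 0.0
```

>>> move_arm --pt "0 0 -0.3 0 0 0" --pt "0 0 -0.9 0 0 0" --pt "0 0 -1 0 0 0"

```text
time: 53.0
tool_pos: [0.5884, 0.2502, 0.1091]
tool_rot: [-3.139, -0.008, -0.034]
contact_force: [-1.1, 0.1, -0.3]
opening: 0.0724
grip_force: 0.0
```

>>> move_arm --pt "0 0.5 0 0 0 0" --pt "0 1 0 0 0 0" --fingers -1

```text
time: 53.25
tool_pos: [0.5818, 0.1487, 0.1036]
tool_rot: [3.141, 0.0, -0.032]
contact_force: [-0.4, -1.0, 0.1]
opening: 0.0572
grip_force: 0.0
```

>>> move_arm --pt "0 0.5 0 0 0 0" --pt "0 1 0 0 0 0"

```text
time: 53.5
tool_pos: [0.5784, 0.0479, 0.1035]
tool_rot: [3.141, 0.001, -0.034]
contact_force: [0.7, 0.0, -1.2]
opening: 0.0369
grip_force: 0.0
```

>>> move_arm --pt "0 0.5 0 0 0 0" --pt "0 0.9 0 0 0 0" --pt "0 0.9 0 0 0 0"

```text
time: 53.88
tool_pos: [0.5754, -0.0433, 0.1035]
tool_rot: [3.141, 0.001, -0.038]
contact_force: [-0.8, -0.1, -0.0]
opening: 0.0073
grip_force: 0.0
```

```bash
cat >> chk.py <<'E'
P=cloud(t); T=(P[...,2]>.0275)&(P[...,2]<.045); hs=cv2.cvtColor(t['image'],cv2.COLOR_RGB2HSV)
T&=(hs[...,1]<70)|((hs[...,0]>95)&(hs[...,0]<130))
show('top tiles',rect(t,cv2.morphologyEx(T.astype(np.uint8),cv2.MORPH_OPEN,np.ones((3,3))),.03,(125,165,285,222),150))
show('top button',rect(t,(hs[...,1]>150)&(hs[...,0]>18)&(hs[...,0]<32)&(hs[...,2]>120),.03,(280,175,302,205),30))
for y0 in(.1245,.249,.3745):
    print(y0,[(round(float(x),3),float(np.nanmedian(P[(abs(P[...,0]-x)<.006)&(abs(P[...,1]-y0)<.02)&(P[...,2]<.06)][:,2]).round(4))) for x in(.55,.57,.585,.6,.62)])
E
python3 chk.py
```

```text
{'time': 53.875, 'tool_pos': [0.5754, -0.0433, 0.1035], 'tool_rot': [3.141, 0.0009, -0.0381], 'contact_force': [-0.7644, -0.0683, -0.0152], 'opening': 0.0073, 'grip_force': 0.0, 'qpos': [-0.2074, 0.5281, 1.5134, -0.0008, 1.1009, 1.4019]}
top blue [583.3, 249.1, 23.2, 21.8, -46.1] [580.7, 374.4, 35.6, 34.8, -46.1] [588.0, 125.0, 34.4, 34.0, 43.6]
scene blue [737.7, 100.4, 58.9, 21.3, 29.4] [578.2, 127.6, 20.6, 19.3, 29.4] [582.8, 252.8, 18.5, 16.8, 29.3] [589.0, 378.0, 18.8, 17.3, 53.9]
scene cork
top cork
top tiles [579.2, 126.1, 91.6, 63.5, -1.7] [584.3, 249.9, 94.7, 61.4, -0.7] [590.4, 373.9, 94.6, 64.7, -1.7]
top button
0.1245 [(0.55, 0.0305), (0.57, 0.0307), (0.585, 0.0306), (0.6, 0.0307), (0.62, 0.0301)]
0.249 [(0.55, 0.0302), (0.57, 0.0304), (0.585, 0.0305), (0.6, 0.0305), (0.62, 0.0313)]
0.3745 [(0.55, 0.0302), (0.57, 0.0299), (0.585, 0.0303), (0.6, 0.0301), (0.62, 0.0305)]
```

All three tiles are flat (tops at 30 mm), square and within about 2 mm of their bay centres. Now I'll press the button with one finger.

>>> move_arm --pt "0 -0.4 0.3 0 0 0" --pt "0 -0.52 0.65 0 0 0" --pt "0 -0.52 0.65 0 0 0" --pt "0 -0.52 0.65 0 0 0" --fingers -0.35

```text
time: 54.48
tool_pos: [0.5782, 0.0118, 0.0399]
tool_rot: [3.141, -0.001, -0.033]
contact_force: [0.3, 0.3, 0.5]
opening: 0.0293
grip_force: 0.0
```

```bash
python3 -c "
from h import *
st();plan([.576,.009,.045],-2)"
```

```text
{'time': 54.475, 'tool_pos': [0.5782, 0.0118, 0.0399], 'tool_rot': [3.1412, -0.0008, -0.033], 'contact_force': [0.2609, 0.2576, 0.5165], 'opening': 0.0293, 'grip_force': 0.0, 'qpos': [-0.1119, 0.6068, 1.5747, -0.0004, 0.9593, 1.4921]}
 shift [-0.021, 0.028, 0.189] turn [0.0001, -0.0002, 0.0006] tip [0.5782 0.0118 0.0639] toolz [-0. -0. -1.]
```

>>> move_arm --pt "-0.02 0.025 0.1 0 0 0" --pt "-0.02 0.025 0.18 0 0 0" --pt "-0.02 0.025 0.2 0 0 0" --pt "-0.02 0.025 0.2 0 0 0"

```text
time: 54.98
tool_pos: [0.5753, 0.0088, 0.0187]
tool_rot: [3.141, 0.001, -0.034]
contact_force: [-0.3, 0.5, -0.4]
opening: 0.0298
grip_force: 0.0
```

>>> move_arm --pt "0 0 0.02 0 0 0" --pt "0 0 0.03 0 0 0" --pt "0 0 0.03 0 0 0"

```text
time: 55.35
tool_pos: [0.5757, 0.009, 0.0161]
tool_rot: [3.141, -0.0, -0.034]
contact_force: [0.2, -0.8, 1.6]
opening: 0.0295
grip_force: 0.8
```

>>> move_arm --pt "0 0 0.02 0 0 0" --pt "0 0 0.03 0 0 0" --pt "0 0 0.03 0 0 0"

```text
time: 55.72
tool_pos: [0.5757, 0.009, 0.013]
tool_rot: [3.141, -0.0, -0.034]
contact_force: [0.3, -0.8, 3.0]
opening: 0.0297
grip_force: 1.5
```

>>> move_arm --pt "0 0 0.01 0 0 0" --pt "0 0 0.02 0 0 0" --pt "0 0 0.02 0 0 0"

```text
time: 56.1
tool_pos: [0.5757, 0.009, 0.0112]
tool_rot: [3.141, -0.0, -0.034]
contact_force: [1.3, -0.9, 5.5]
opening: 0.0301
grip_force: 2.7
```

>>> move_arm --pt "0 0 0.01 0 0 0" --pt "0 0 0.015 0 0 0" --pt "0 0 0.015 0 0 0"

```text
time: 56.48
tool_pos: [0.5758, 0.009, 0.0109]
tool_rot: [3.141, -0.001, -0.034]
contact_force: [-1.9, -1.1, 13.7]
opening: 0.0299
grip_force: 7.4
```

>>> move_arm --pt "0 0 0.01 0 0 0" --pt "0 0 0.015 0 0 0" --pt "0 0 0.015 0 0 0"

```text
time: 56.85
tool_pos: [0.576, 0.0089, 0.0106]
tool_rot: [3.141, -0.002, -0.034]
contact_force: [-5.4, -1.3, 24.3]
opening: 0.0297
grip_force: 12.0
```

>>> move_arm --pt "0 0 -0.2 0 0 0" --pt "0 0.2 -0.7 0 0 0" --pt "0 0.6 -1 0 0 0" --pt "0 1 -1 0 0 0" --pt "0 1 -1 0 0 0"

```text
time: 57.48
tool_pos: [0.5713, -0.0931, 0.1075]
tool_rot: [3.141, 0.002, -0.037]
contact_force: [-0.3, 0.3, -0.8]
opening: 0.03
grip_force: 0.0
```

```bash
python3 chk.py; python3 - <<'E'
from h import *
c=cam('scene');P=cloud(c);H,S,V=masks(c)
k=(S>70)&(H>12)&(H<28)&(P[...,0]>.3)&(P[...,0]<.4)&(P[...,1]>.17)&(P[...,1]<.42)&(P[...,2]<.05)
q=P[k];print('scoop',k.sum(),q.min(0),q.max(0))
E
```

```text
{'time': 57.475, 'tool_pos': [0.5713, -0.0931, 0.1075], 'tool_rot': [3.1413, 0.0016, -0.0374], 'contact_force': [-0.2971, 0.3303, -0.7746], 'opening': 0.03, 'grip_force': 0.0, 'qpos': [-0.2935, 0.527, 1.5026, -0.0007, 1.1135, 1.315]}
top blue [583.3, 249.1, 23.2, 21.8, -46.1] [580.7, 374.5, 35.7, 34.8, -45.9] [588.0, 125.0, 34.4, 34.0, 43.6]
scene blue [737.7, 100.4, 58.9, 21.3, 29.4] [578.2, 127.6, 20.6, 19.3, 29.4] [582.8, 252.8, 18.5, 16.8, 29.3] [589.2, 378.1, 18.9, 18.4, -45.1]
scene cork
top cork
top tiles [579.2, 126.1, 91.6, 63.5, -1.7] [584.2, 250.4, 94.3, 63.9, -1.7] [590.4, 373.8, 94.6, 64.7, -1.7]
top button [575.1, 35.2, 33.1, 27.9, -1.5]
0.1245 [(0.55, 0.0302), (0.57, 0.031), (0.585, 0.0303), (0.6, 0.0301), (0.62, 0.0304)]
0.249 [(0.55, 0.0304), (0.57, 0.0305), (0.585, 0.0304), (0.6, 0.0306), (0.62, 0.0304)]
0.3745 [(0.55, 0.0298), (0.57, 0.0304), (0.585, 0.0304), (0.6, 0.0303), (0.62, 0.0301)]Traceback (most recent call last):
  File "<stdin>", line 4, in <module>
    return umr_minimum(a, axis, None, out, keepdims, initial, where)
ValueError: zero-size array to reduction operation minimum which has no identity
```

```bash
python3 - <<'E'
from h import *
for n in('scene','top'):
    c=cam(n);P=cloud(c);H,S,V=masks(c)
    p=np.array([[.352,y,.013] for y in(.21,.24,.28,.33,.37)]);u=proj(c,p).round().astype(int)
    print(n,[(a.tolist(),P[a[1],a[0]].round(3).tolist(),H[a[1],a[0]],S[a[1],a[0]],V[a[1],a[0]]) for a in u])
c=cam('top');cv2.imwrite('pics/t10.png',cv2.resize(c['image'][150:320,120:330,::-1],None,fx=3.5,fy=3.5,interpolation=3))
E
```

```text
scene [([293, 128], [0.599, -0.157, 0.452], np.int64(0), np.int64(19), np.int64(54)), ([297, 123], [0.602, -0.146, 0.458], np.int64(15), np.int64(26), np.int64(58)), ([304, 115], [0.604, -0.123, 0.461], np.int64(23), np.int64(40), np.int64(58)), ([311, 106], [0.608, -0.101, 0.469], np.int64(13), np.int64(29), np.int64(61)), ([317, 99], [0.61, -0.081, 0.473], np.int64(15), np.int64(31), np.int64(65))]
top [([225, 280], [0.353, 0.21, 0.01], np.int64(18), np.int64(108), np.int64(210)), ([213, 281], [0.351, 0.24, 0.013], np.int64(18), np.int64(108), np.int64(207)), ([197, 281], [0.353, 0.28, 0.015], np.int64(19), np.int64(106), np.int64(199)), ([178, 282], [0.351, 0.33, 0.011], np.int64(19), np.int64(107), np.int64(193)), ([162, 282], [0.352, 0.371, 0.01], np.int64(13), np.int64(142), np.int64(163))]
```

View pics/t10.png

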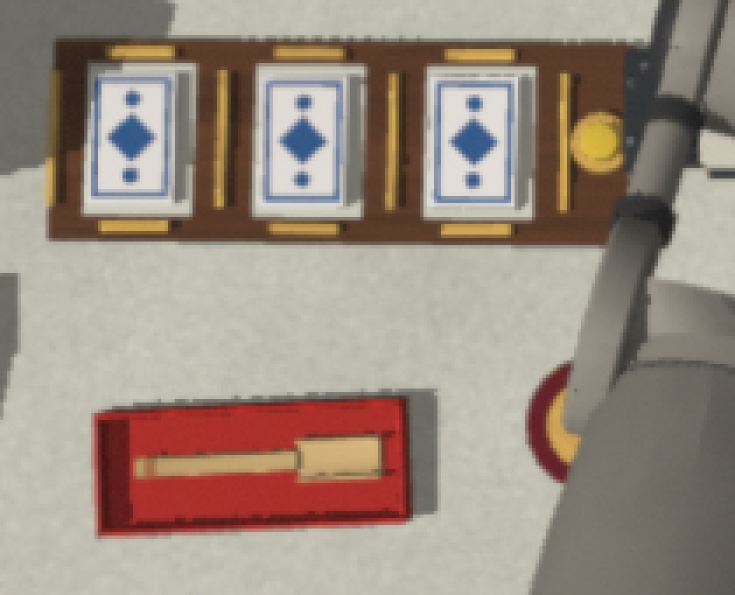

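The picture shows all three tiles painted face up and centred at (131,138), (303,142) and (474,142). The scoop lies flat in the tray at (260,460), and the arm is clear of everything.

```bash
python3 -c "
from cell import robot
print(robot.hand_in())"
```

```text
the job is handed in; nothing more can be done
None
```

The job is handed in at about 58 s: the scoop lies flat in its tray, all three tiles are painted face up, square and about 2 mm off centre, and I pressed the yellow button last until it bottomed out (no score came back).

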